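# Press down, lock and restock a self-levelling nut bin

### The arm

A 7-joint arm with a two-finger parallel gripper is mounted at the origin on the work surface. World frame = base frame: x ahead of the robot, y to its left, z up, the work surface at z = 0. Lengths are in m, angles in degrees, forces in N, time in s.
With the tool pointing down it reaches from about 0.425 to 0.875 m from the base axis. Payload 4.7 kg.
Tool frame: the origin (TCP) lies at the very end of the fingers, on their centre line; the grasp point (between the pads) lies 19 mm behind it; y points along the fingers, z is the direction in which the jaws open and shut, and the axes are right-handed (so a half turn about y gives the same grasp; the last joint's range is limited). The gripper opens to 87 mm and grips with 3 to 60 N. Pads are 19 mm wide; open, the fingers measure 117 mm over their backs; the gripper's body (75 mm by 190 mm) begins 51 mm behind the grasp point.
Start: joints at [-75.911, 18.392, -4.016, 83.108, 1.295, 78.541, -3.26], TCP at [0.149, 0.633, 0.223] pointing down, gripper open.
Joint ranges: [-163.93, 163.93], [-17.29, 119.83], [-79.2, 71.16], [3.27, 140.29], [-89.18, 269.18], [5.43, 117.66], [-154.24, 154.24]. Speed limits (degrees/s): [147.25, 147.25, 180, 180, 180, 180, 180].

### API

Orientations are given as [roll, pitch, yaw] about the fixed x, y, z axes, in that order (R = Rz(yaw) Ry(pitch) Rx(roll)).
In Python, from cell import env gives the robot as it stands.
- The arm moves only by the shell command python3 -m pendant 'ROWS' [FORCE]. ROWS is JSON, one flat list of numbers, 7 for each row, row after row: the shift along the world's x, y, z in units of 40 mm (1.0 is 40 mm), then the turn, a rotation vector about the world's x, y, z in units of 10 degrees (1.0 is 10 degrees), then the finger opening in mm, from 0 to 87. In form: [x, y, z, wx, wy, wz, jaw, x, y, z, wx, wy, wz, jaw, ...]. A call has 1 to 10 rows; each row shifts and turns the commanded pose from where the row before left it; what a row does not reach is not made up. A row lasts 1/8 s, in which the tool goes at most 62.5 mm and 10.7 degrees, less where a joint would pass 70% of its speed; a pose out of reach is approached as far as the arm can. A call is refused whole if a number of a shift passes 1 or a number of a turn 1, either way. A call with a gripper value outside its range is refused whole. The fingers move at their own pace and stop on an object; FORCE is the grip in N (left out, the last holds). Time passes only in rows, so rows that do not move let the fingers close. It gives the time, the measured TCP pose, the force and the opening at its end, in the units of the state.
- env.get_obs(): the state, without advancing time (a new reading comes with each control period).
- env.read_camera(name): name is "side" or "top"; returns a dict with "image" (384x512x3 uint8, red, green, blue), "fx", "fy", "cx", "cy" (pixels), "k1" (the pictures are not rectified: a ray, as slopes to the right and down, at radius r is drawn at 1 + k1 r^2 times it, then the intrinsics apply), "cam_to_world" (4x4, takes a point from camera to world coordinates). Camera axes: x right, y up, looking along -z (the intrinsics and any distortion apply to the point x, -y, -z); pixel columns grow to the right and rows downward; lengths in m; the calibration is good to about 2 mm. A picture is of the moment at which its call begins. There is no depth.
- env.sign_off(): hands the job in, once; it reports no verdict.
The state is a dict: "time_s": time; "qpos": joint angles; "joint_velocities": joint speeds; "effort": joint torques, N m; "tool_pos": TCP position; "tool_rot": TCP orientation; "force": force on the tool from outside, world axes, zero at the start; "wrist_torque": the same for the moment, N m; "grip_width": finger opening in m.
Only numpy, scipy, OpenCV 4.12 (cv2) and the standard library are available. Lean on these libraries where they do the work, as an engineer would, in place of code of your own. Each camera call takes 0.05 s, during which the arm holds its last target.

### The job

Restock the self-levelling bin with the brown hazelnut bricks. First press its sprung floor squarely down with the tamper until it bottoms out level, holding it there for a moment, then use the tamper (not the fingers) to tap the yellow wedge down until it is fully home. Only then lay all the brown bricks that are there flat on the bin floor, side by side in one layer, stand the tamper back upright in the middle of its mat, and leave all the other things on the counter where they are.

Things in the scene. Friction and masses are not known exactly. Their poses are not given: they have to be found in the camera images.
- lift (a joint): travel in m of the bin's sprung floor: 0 raised, grows downwards, 0.035 bottomed out. Its springs push up with 3 N (raised) to 8 N (bottomed) against its own weight of 4 N; a friction brake of about 7 N in its guide holds it wherever it is left, so pressing it fully down takes about 11 N at the end (tamper weight included) and it stays down
- plate_top (a point): centre of the top of the sprung floor, a white 174 x 182 mm plate marked with a thin grey ring of 92 mm across. It is 75 mm above the counter when raised and 40 mm when bottomed. The floor can rock by up to 0.12 rad about its middle on soft springs (3.5 N m/rad) when it is pressed off centre or askew; z is its normal
- bin_mid (a point): the self-levelling stock bin, fixed on the counter, its origin at the centre of its underside, z up. Open box with wood sides and clear front and back, 200 (x) x 208 (y) mm outside, 184 x 192 mm inside, walls 8 mm thick, rim 100 mm above the counter. A grey lock housing 88 (x) x 50 (y) mm, its top also 100 mm high, stands against its +y side, centred 129 mm from the bin's centre
- wedge (a joint): how far in m the yellow lock wedge has been driven down into the lock housing: 0 stands 38 mm out of the housing, 0.032 is home and stops there, standing 6 mm out. It needs about 8 N (more if driven fast: 60 N s/m) and stays where it is left
- wedge_top (a point): middle of the top of the yellow wedge, a 40 (along the bin's x) x 14 mm flat end that stands out of the lock housing beside the bin
- tamper_grip (a point): point on the middle of the tamper's handle, 75 mm above its face. The tamper: dark wooden square head 90 x 90 x 20 mm with a flat underside, and a pale square upright handle 34 x 34 mm with sides parallel to the head's, from 20 to 108 mm above the face; 0.35 kg. z points up from the face to the handle's end
- tamper: the same tamper; origin at the centre of its flat underside (its face), z up along the handle
- mat: the tamper's flat black rubber mat with two orange lines, 130 x 130 x 4 mm, fixed on the counter, origin at the centre of its underside. The tamper starts standing on it
- plate: the sprung floor itself, its origin 20 mm under the middle of its top
- other_mid (a point): centre of a cream brick with a green band, same size as the brown ones: other stock, not for this bin
- bowl: small white bowl, 80 mm across, 45 mm high, bystander, origin at the centre of its underside
- jar_a: amber jar, 80 mm across, 120 mm high, bystander, origin under its centre
- tin_b: metal tin with a paper label, 90 mm across, 100 mm high, bystander, origin under its centre
- scoop: white plastic scoop, 190 mm long, bystander, origin on the counter where handle meets pan
- carton: cardboard carton 100 x 140 x 60 mm, bystander, origin at the centre of its underside
- roll_labels: roll of white labels, 70 mm across, 50 mm high, bystander, origin under its centre
- pack1_mid (a point): centre of a hard brown vacuum-packed brick of hazelnuts with an orange band, 70 (x) x 45 (y) x 40 (z, up) mm, 0.1 to 0.2 kg; two to four of the four bricks are present
- pack2_mid (a point): centre of a hard brown vacuum-packed brick of hazelnuts with an orange band, 70 (x) x 45 (y) x 40 (z, up) mm, 0.1 to 0.2 kg; two to four of the four bricks are present
- pack3_mid (a point): centre of a hard brown vacuum-packed brick of hazelnuts with an orange band, 70 (x) x 45 (y) x 40 (z, up) mm, 0.1 to 0.2 kg; two to four of the four bricks are present
- pack4_mid (a point): centre of a hard brown vacuum-packed brick of hazelnuts with an orange band, 70 (x) x 45 (y) x 40 (z, up) mm, 0.1 to 0.2 kg; two to four of the four bricks are present

How it is judged:
By the outcome, as a careful person would: the job done as asked, in the order asked, and still so for the second after the job is handed in, with the robot touching nothing.
Of pack1, pack2, pack3, pack4 only 2 to 4 are there at a start; the rules pass over those that are not, and their reading is None.
At some moment in a run one of pack1, pack2, pack3, pack4, tamper may be knocked a few centimetres aside while the robot is not near it.
It also fails if it takes over 210 s, if anything falls off the work surface, if the arm or the gripper's body presses on something with over 40 N, if the wrist force passes 120 N, or if a joint passes its speed limit or range.

## Working session

There is one attempt and no reset: what is moved stays moved. The work goes in short steps, Python scripts to look and compute and a shell command to move; the robot and the scene stay as the last step left them, time stands still between calls to the robot, and variables do not carry over. Pictures are saved under pics/ and viewed, and the job is handed in when it is done.

```bash
ls; mkdir -p pics
cat > h.py <<'E'
import numpy as np,cv2
from cell import env
def snap(cam,name,crop=None,scale=1):
    r=env.read_camera(cam);im=r["image"][:,:,::-1].copy()
    np.savez('/tmp/%s.npz'%cam,**{k:np.array(v) for k,v in r.items()})
    if crop: x0,y0,x1,y1=crop; im=im[y0:y1,x0:x1]
    im=cv2.resize(im,None,fx=scale,fy=scale,interpolation=cv2.INTER_CUBIC)
    cv2.imwrite('pics/'+name,im)
    return r
def load(cam): return dict(np.load('/tmp/%s.npz'%cam))
def pix(cam,u,v,z):
    c=load(cam);K=np.array([[c['fx'],0,c['cx']],[0,c['fy'],c['cy']],[0,0,1.]],float)
    p=cv2.undistortPoints(np.array([[[u,v]]],float),K,np.array([float(c['k1']),0,0,0]))[0,0]
    T=c['cam_to_world'];d=T[:3,:3]@np.array([p[0],-p[1],-1]);o=T[:3,3]
    return o+d*(z-o[2])/d[2]
def proj(cam,P):
    c=load(cam);T=c['cam_to_world'];q=T[:3,:3].T@(np.array(P,float)-T[:3,3])
    x,y=q[0]/-q[2],-q[1]/-q[2];s=1+float(c['k1'])*(x*x+y*y)
    return np.array([c['fx']*x*s+c['cx'],c['fy']*y*s+c['cy']])
E
python3 - <<'E'
from h import *
np.set_printoptions(precision=4,suppress=True)
for c in('top','side'):
    r=snap(c,c+'0.png',scale=1.5);print({k:r[k] for k in r if k!='image'})
print(env.get_obs())
E
```

```text
pics
{'fx': 348.843004038443, 'fy': 348.843004038443, 'cx': 250.09589514762968, 'cy': 191.1062272704575, 'k1': -0.10283291729207106, 'cam_to_world': array([[-0.0021,  0.9832, -0.1826,  0.4104],
       [-0.9999, -0.0044, -0.0124, -0.0002],
       [-0.013 ,  0.1825,  0.9831,  1.1819],
       [ 0.    ,  0.    ,  0.    ,  1.    ]])}
{'fx': 423.7310943071465, 'fy': 423.7310943071465, 'cx': 252.39951050464143, 'cy': 182.43247415624774, 'k1': -0.10072857735266204, 'cam_to_world': array([[ 0.9992,  0.0046, -0.0396,  0.545 ],
       [-0.0358,  0.5399, -0.841 , -0.9471],
       [ 0.0175,  0.8417,  0.5396,  0.7284],
       [ 0.    ,  0.    ,  0.    ,  1.    ]])}
{'time_s': 0.1, 'qpos': array([-75.9115,  18.4345,  -4.0164,  83.1697,   1.2946,  78.5421,
        -3.2616]), 'joint_velocities': array([ 0.094 , -0.1051,  0.0548, -0.1597,  0.0495, -0.0263,  0.0214]), 'effort': array([ -0.0001, -49.2575,  -0.4058, -31.3397,  -0.0642,   0.0395,
         0.0001]), 'tool_pos': array([0.1492, 0.6321, 0.2216]), 'tool_rot': array([-90.101 ,  -0.005 , -13.2797]), 'force': array([-0.0016, -0.9123, -0.1166]), 'wrist_torque': array([-0.0379,  0.0288, -0.0095]), 'grip_width': 0.08697020201143459}
```

View pics/top0.png

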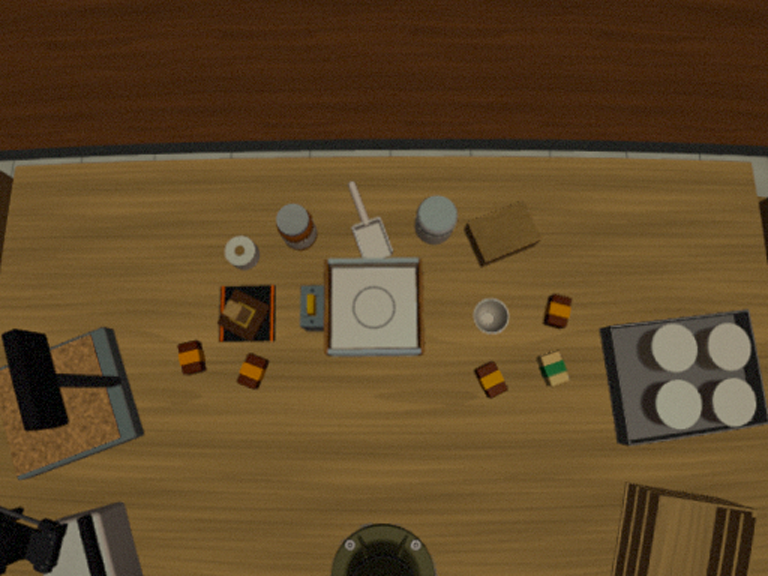

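View pics/side0.png

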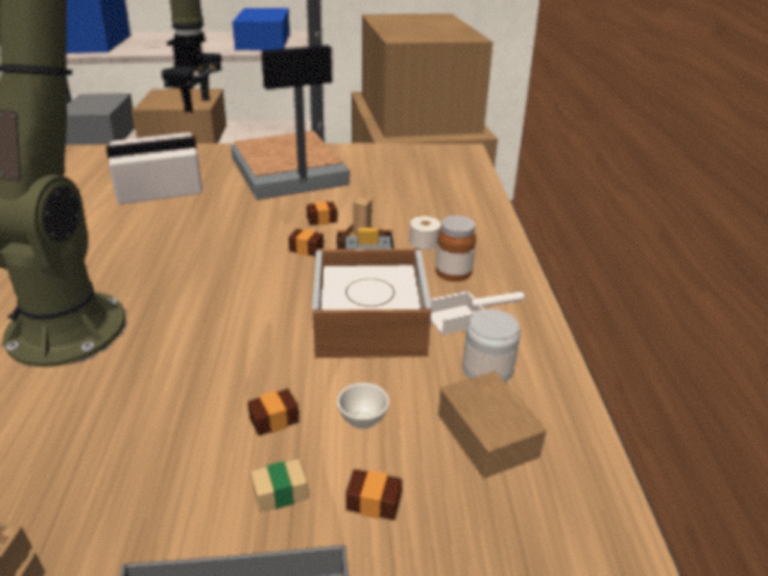

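All four brown bricks are visible: two near the tamper, one left of the cream brick and one behind it. The tamper, bin, wedge and mat are visible too. I'll enlarge to measure.

Run:
```python
from h import *
im=load('top')['image'][:,:,::-1]
def c(n,x0,y0,x1,y1,s): cv2.imwrite('pics/'+n,cv2.resize(im[y0:y1,x0:x1],None,fx=s,fy=s,interpolation=cv2.INTER_CUBIC))
c('t_left.png',110,170,290,265,4.4)
c('t_right.png',305,180,395,270,6)
im=load('side')['image'][:,:,::-1]
c('s_left.png',185,125,295,240,5)
```

```text
(no output)
```

View pics/t_left.png

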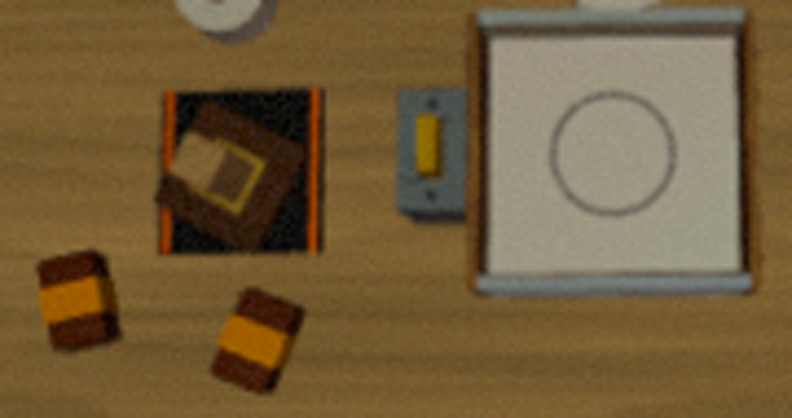

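View pics/t_right.png

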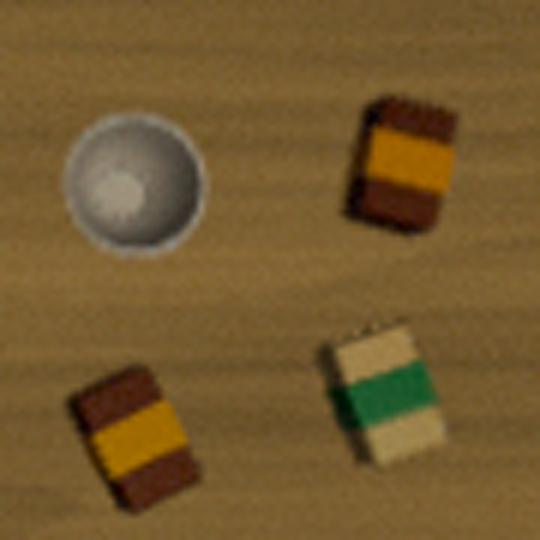

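View pics/s_left.png

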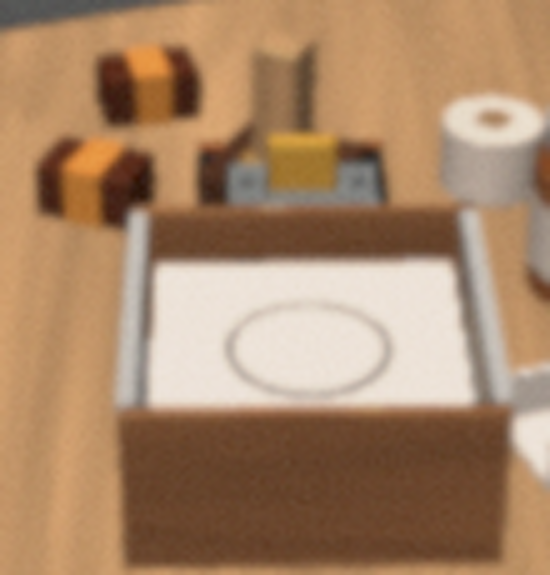

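```bash
cat >> h.py <<'E'
from scipy.optimize import minimize
def hullmask(cam,x,y,yaw,z0=0,dims=(.07,.045,.04),off=(0,0),S=4):
    a=np.radians(yaw);R=np.array([[np.cos(a),-np.sin(a)],[np.sin(a),np.cos(a)]])
    P=[proj(cam,[*(np.array([x,y])+R@np.array([sx*dims[0]/2,sy*dims[1]/2])),z0+k*dims[2]]) for sx in(-1,1) for sy in(-1,1) for k in(0,1)]
    return np.array(P)
def bmask(cam):
    im=load(cam)['image'].astype(float);im=cv2.GaussianBlur(im,(0,0),.7)
    R,G,B=im[...,0],im[...,1],im[...,2]
    return ((G/(R+1)<.58)|(B/(R+1)<.22)).astype(np.uint8)
def fitbrick(x,y,yaw,cams=('top','side'),z0=0,mask=bmask,dims=(.07,.045,.04)):
    S=4;dat=[]
    for c in cams:
        m=mask(c);u,v=proj(c,[x,y,z0+.02]).astype(int);h=32
        x0,y0=u-h,v-h;M=cv2.resize(m[y0:v+h,x0:u+h].astype(np.float32),None,fx=S,fy=S,interpolation=cv2.INTER_LINEAR)>.5
        n,l,st,ce=cv2.connectedComponentsWithStats(M.astype(np.uint8))
        k=min(range(1,n),key=lambda i:np.hypot(*(ce[i]-h*S))-0.02*st[i,4]**.5*20*(st[i,4]>500))
        dat.append((c,x0,y0,l==k))
    def cost(p):
        t=0
        for c,x0,y0,M in dat:
            P=(hullmask(c,*p[:3]*np.array([.01,.01,10]),z0,dims)-[x0,y0]+.5)*S
            H=np.zeros(M.shape,np.uint8);cv2.fillConvexPoly(H,cv2.convexHull((P*16).astype(np.int32)),1,shift=4)
            t+=1-(H.astype(bool)&M).sum()/(H.astype(bool)|M).sum()
        return t/len(dat)
    best=None
    for dy in(-20,0,20):
        r=minimize(cost,[x*100,y*100,(yaw+dy)/10],method='Nelder-Mead',options=dict(initial_simplex=np.array([[x*100,y*100,(yaw+dy)/10]]*4)+np.array([[0]*3,[1,0,0],[0,1,0],[0,0,1]])))
        if best is None or r.fun<best.fun:best=r
    return best.x*[.01,.01,10],best.fun
E
python3 - <<'E'
from h import *
np.set_printoptions(precision=4,suppress=True)
L=lambda u,v:(u/4.4+110,v/4.4+170)
R=lambda u,v:(u/6+305,v/6+180)
for n,p,yaw in(('A',L(75,300),10),('B',L(255,342),-20),('C',R(135,440),25),('D',R(405,165),-10)):
    g=pix('top',*p,.03)
    for cs in(('top',),('side',),('top','side')):
        try: f=fitbrick(g[0],g[1],yaw,cs);print(n,cs,f[0],round(f[1],3))
        except Exception as e:print(n,cs,e)
print('head',[pix('top',*L(*p),.024) for p in((207,100),(307,158),(255,250),(157,195))])
print('handle top',pix('top',*L(197,160),.112))
print('mat',[pix('top',*L(*p),.004)[:2] for p in((164,92),(322,90),(321,253),(161,253))])
print('ring',pix('top',*L(612,154),.075))
print('binrim',[pix('top',*L(*p),.1)[:2] for p in((470,10),(748,10),(754,292),(472,292))])
print('wedge',pix('top',*L(429,143),.138))
E
```

```text
A ('top',) [0.4684 0.4292 2.8543] 0.167
A ('side',) [0.4672 0.4434 3.5275] 0.797
A ('top', 'side') [0.4686 0.4289 4.1124] 0.485
B ('top',) [  0.4391   0.2882 -14.7539] 0.148
B ('side',) [  0.4037   0.3308 -84.5483] 0.859
B ('top', 'side') [  0.4395   0.2881 -13.5642] 0.526
C ('top',) [ 0.4199 -0.2379 25.1288] 0.147
C ('side',) [ 0.3999 -0.2439 99.8527] 0.717
C ('top', 'side') [ 0.4191 -0.238  18.5451] 0.457
D ('top',) [  0.568   -0.3964 -19.7187] 0.191
D ('side',) [ 0.5188 -0.3778 -9.3061] 0.757
D ('top', 'side') [  0.5684  -0.396  -14.1051] 0.507
head [array([0.6213, 0.3318, 0.024 ]), array([0.5757, 0.2518, 0.024 ]), array([0.5052, 0.2895, 0.024 ]), array([0.5472, 0.3676, 0.024 ])]
handle top [0.5619 0.3118 0.112 ]
mat [array([0.6315, 0.3725]), array([0.6325, 0.246 ]), array([0.5046, 0.2428]), array([0.5043, 0.3686])]
ring [0.5707 0.0171 0.075 ]
binrim [array([0.673 , 0.1196]), array([ 0.672, -0.082]), array([ 0.4689, -0.0827]), array([0.4695, 0.1152])]
wedge [0.5697 0.1423 0.138 ]
```

```bash
cat >> h.py <<'E'
def wire(im,cam,x,y,yaw,z0,dims,crop,s,col=(0,255,0)):
    P=(hullmask(cam,x,y,yaw,z0,dims)+.5-[crop[0],crop[1]])*s
    for i,j in((0,1),(2,3),(4,5),(6,7),(0,2),(4,6),(0,4),(2,6),(1,3),(5,7),(1,5),(3,7)):
        cv2.line(im,tuple(int(t) for t in P[i]),tuple(int(t) for t in P[j]),col if i%2 and j%2 else (255,255,0),1)
def overlay(cam,name,boxes,crop,s):
    x0,y0,x1,y1=crop
    im=cv2.resize(load(cam)['image'][y0:y1,x0:x1,::-1],None,fx=s,fy=s,interpolation=cv2.INTER_CUBIC)
    for b in boxes: wire(im,cam,*b,crop,s)
    cv2.imwrite('pics/'+name,im)
BK=(.07,.045,.04)
E
python3 - <<'E'
from h import *
B=[(.4684,.4292,3,0,BK),(.4391,.2882,-15,0,BK),(.4199,-.2379,25,0,BK),(.568,-.3964,-15,0,BK)]
T=[(.5624,.3102,-30,.004,(.09,.09,.02)),(.5624,.3102,-30,.024,(.034,.034,.088)),(.568,.3075,1,0,(.13,.13,.004)),(.571,.0175,0,0,(.2,.208,.1)),(.571,.1465,0,0,(.088,.05,.1)),(.571,.1465,0,.1,(.04,.014,.038))]
overlay('top','o1.png',B+T,(110,170,290,265),4.4)
overlay('top','o2.png',B,(305,180,395,270),6)
overlay('side','o3.png',B+T,(185,125,295,240),5)
overlay('side','o4.png',B,(155,245,285,355),5)
E
```

```text
(no output)
```

View pics/o1.png

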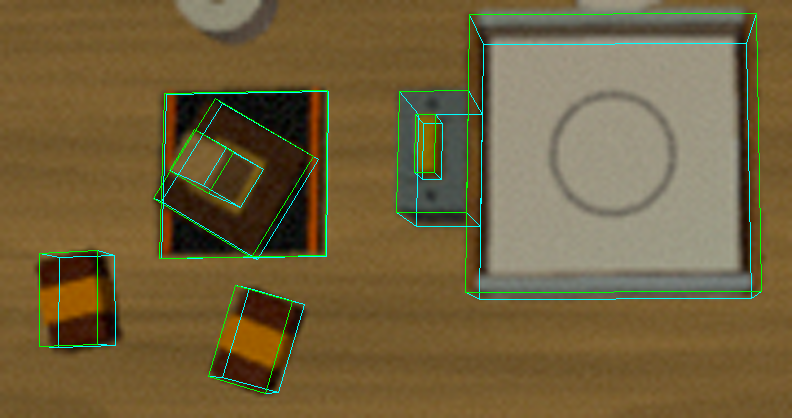

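View pics/o2.png

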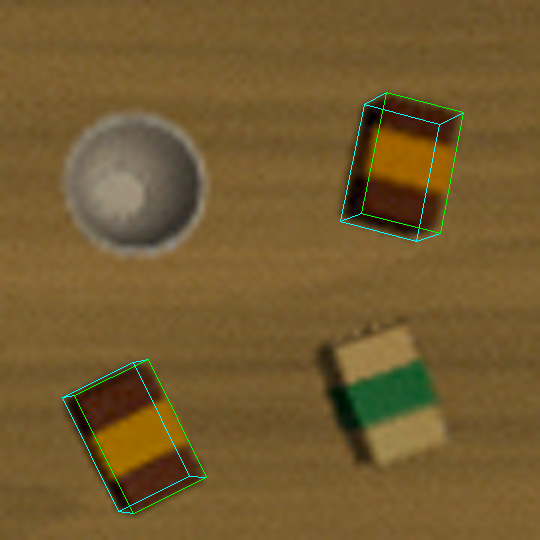

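View pics/o3.png

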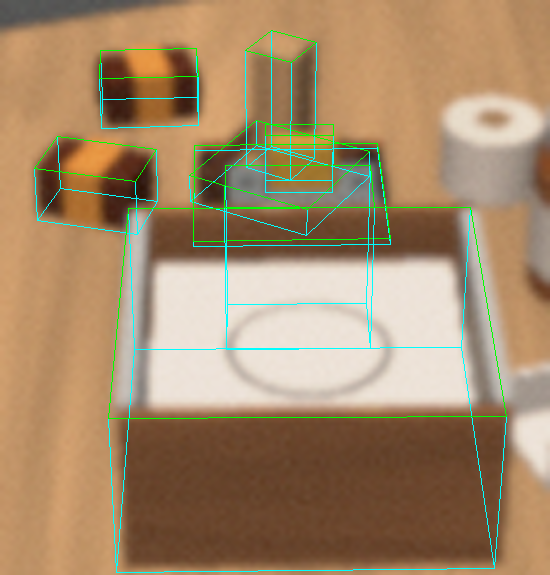

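View pics/o4.png

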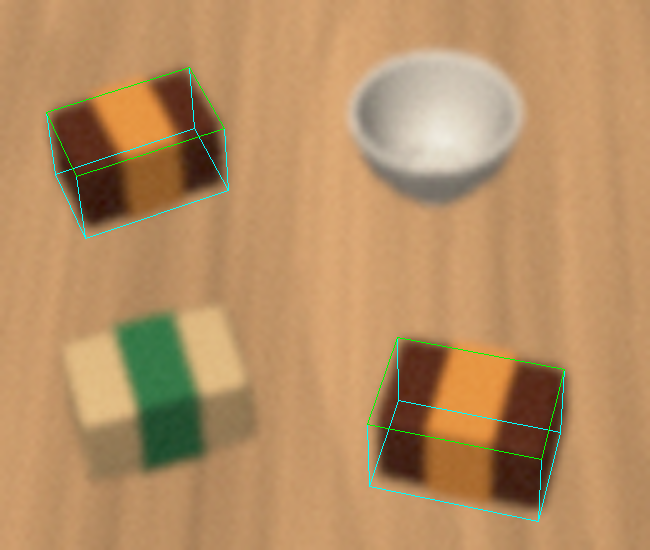

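```bash
sed -i 's/+\.5-\[crop/-[crop/; s/-\[x0,y0\]+\.5)\*S/-[x0,y0])*S/' h.py
python3 - <<'E'
from h import *
np.set_printoptions(precision=4,suppress=True)
print('tray L/R side',pix('side',160,124,0.02),pix('side',232,122,.02),pix('side',200,118,.04),'top tray corner',pix('top',93,290,.02),pix('top',72,222,.02))
print('pole top',pix('top',80,253,.04))
for z in(.2,.3,.35,.4):print(z,'sign',pix('top',23,253,z),pix('side',200,45,z))
print('ring side',pix('side',185+309/5,125+348/5,.075),'handle top side',pix('side',185+281/5,125+47/5,.112))
print('wedge top side',pix('side',185+302/5,125+142/5,.138))
print('jar',pix('top',196,143,.12),'tin',pix('top',291,144,.1),'bowl',pix('top',327,211,.045))
print('A top',pix('side',185+150/5,125+62/5,.04))
E
```

```text
tray L/R side [0.2474 0.5871 0.02  ] [0.5315 0.6041 0.02  ] [0.4054 0.5985 0.04  ] top tray corner [0.293  0.5392 0.02  ] [0.5204 0.6302 0.02  ]
pole top [0.4148 0.5827 0.04  ]
0.2 sign [0.4104 0.6814 0.2   ] [0.3776 1.0897 0.2   ]
0.3 sign [0.4104 0.612  0.3   ] [0.4093 0.7043 0.3   ]
0.35 sign [0.4104 0.5773 0.35  ] [0.4251 0.5116 0.35  ]
0.4 sign [0.4104 0.5426 0.4   ] [0.441  0.3188 0.4   ]
ring side [0.5754 0.0098 0.075 ] handle top side [0.5639 0.3054 0.112 ]
wedge top side [0.5736 0.1287 0.138 ]
jar [0.7649 0.1859 0.12  ] tin [ 0.7661 -0.1195  0.1   ] bowl [ 0.5539 -0.2386  0.045 ]
A top [0.4713 0.4276 0.04  ]
```

```bash
python3 -m pendant '[0.62,-0.87,0.1,0,0,0,87, 0.62,-0.87,0.1,0,0,0,87, 0.62,-0.87,0.1,0,0,0,87, 0.62,-0.87,0.1,0,0,0,87, 0.62,-0.87,0.1,0,0,0,87, 0.62,-0.87,0.1,0,0,0,87, 0,0,0,0,0,0,87]' 45; python3 -m pendant '[0.93,-0.4,0,0,0,-0.24,87, 0.93,-0.4,0,0,0,-0.24,87, 0.93,-0.4,0,0,0,-0.24,87, 0.93,-0.4,0,0,0,-0.24,87, 0.93,-0.4,0,0,0,-0.24,87, 0.93,-0.4,0,0,0,-0.24,87, 0.93,-0.4,0,0,0,-0.24,87, 0,0,0,0,0,0,87, 0,0,0,0,0,0,87]'
```

```text
time_s: 0.98
tool_pos: [0.3011, 0.4208, 0.2469]
tool_rot: [-90.0, -0.1, -13.7]
force: [-1.2, 1.0, -0.0]
grip_width: 0.0868
time_s: 2.1
tool_pos: [0.5574, 0.3133, 0.2457]
tool_rot: [-90.0, 0.1, -30.0]
force: [0.1, 0.2, -0.5]
grip_width: 0.0871
```

Run:
```python
from h import *
snap('top','a_t.png',(100,110,300,260),4);snap('side','a_s.png',(140,20,320,170),4.4)
p=env.get_obs()['tool_pos'];print(p)
t=proj('top',p);s=proj('side',p);print(t,(t-[100,110])*4,s,(s-[140,20])*4.4)
```

```text
[0.55708645 0.31365869 0.2463218 ]
[140.42000605 201.26236495] [161.68002421 365.0494598 ] [239.16225446  94.64593474] [436.31391964 328.44211284]
```

View pics/a_t.png

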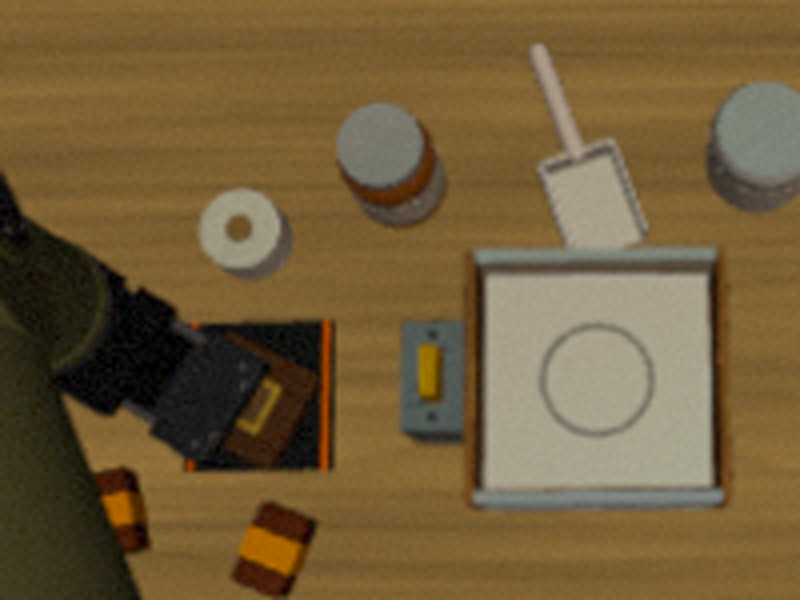

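View pics/a_s.png

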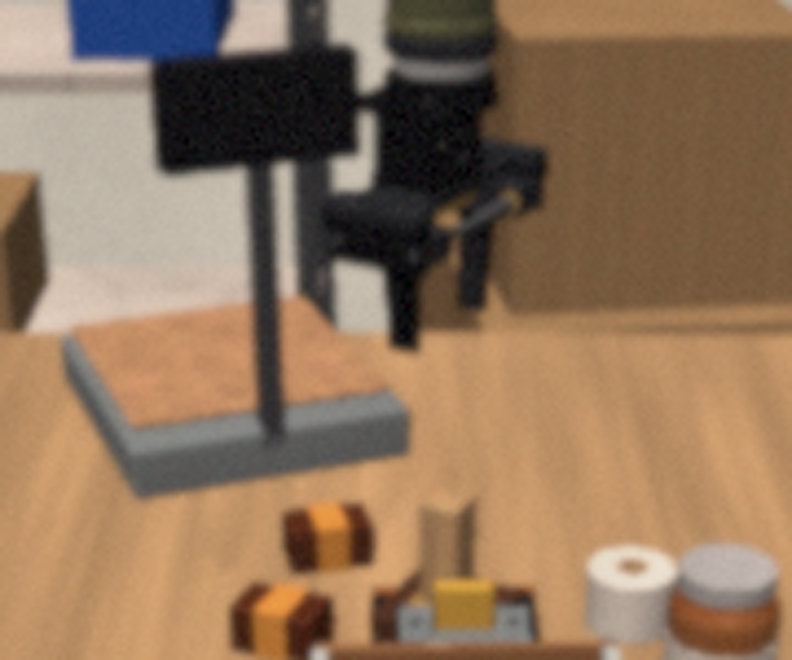

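```bash
python3 -m pendant '[0.14,-0.08,-0.8,0,0,0,87, 0,0,-0.8,0,0,0,87, 0,0,-0.6,0,0,0,87, 0,0,0,0,0,0,87]';  python3 - <<'E'
from h import *
snap('top','b_t.png',(100,150,260,270),5);snap('side','b_s.png',(200,80,290,180),6)
E
```

```text
time_s: 2.7
tool_pos: [0.5617, 0.3092, 0.1566]
tool_rot: [-90.2, 0.1, -30.0]
force: [-0.3, -0.1, -0.5]
grip_width: 0.087
```

View pics/b_s.png

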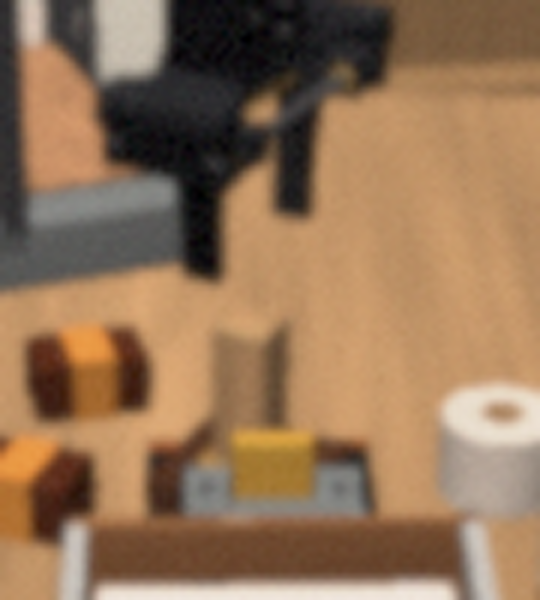

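Run:
```python
from h import *
f=lambda P:(proj('side',P)-[200,80])*6
print(f([.5617,.3092,.1566]),f([.5617,.3092,.112]),f([.5617,.3192,.112]))
```

```text
[243.34804373 248.71575576] [243.09877477 323.35288717] [242.88288705 315.32420216]
```

```bash
python3 -m pendant '[0,0,-0.8,0,0,0,87, 0,0,-0.8,0,0,0,87, 0,0,-0.8,0,0,0,87, 0,0,-0.3,0,0,0,87, 0,0,0,0,0,0,87]';  python3 - <<'E'
from h import *
snap('top','c_t.png',(100,150,220,240),6);snap('side','c_s.png',(200,80,290,180),6)
E
```

```text
time_s: 3.42
tool_pos: [0.5643, 0.309, 0.0512]
tool_rot: [-90.0, -0.0, -30.1]
force: [0.7, -0.8, 0.0]
grip_width: 0.0872
```

View pics/c_s.png

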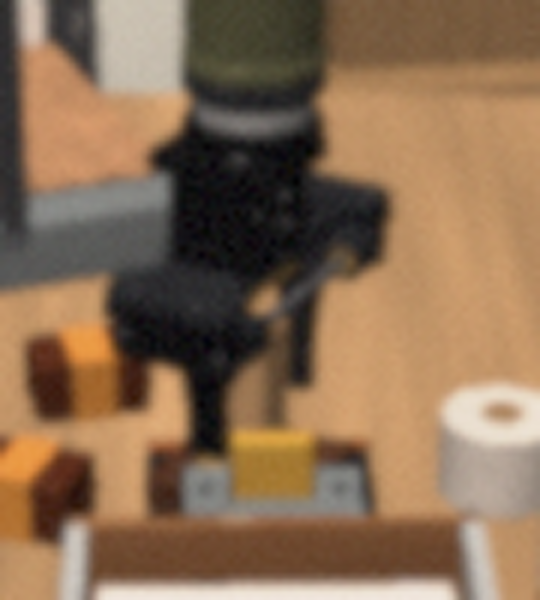

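View pics/c_t.png

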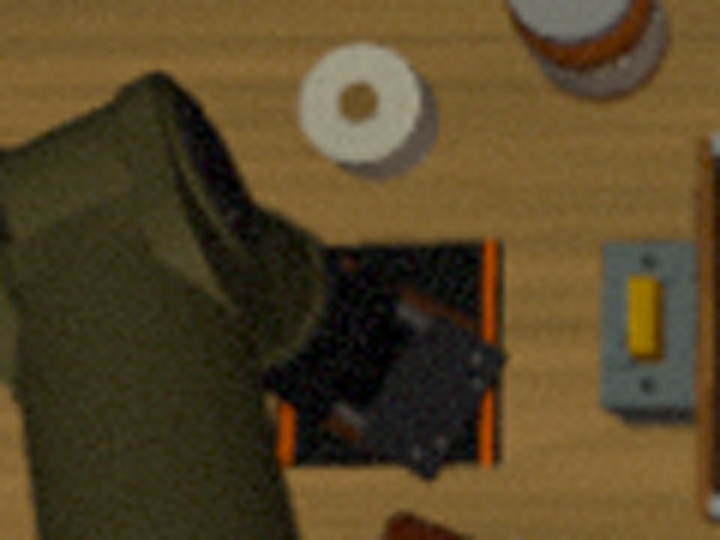

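```bash
python3 -m pendant '[0,0,0,0,0,0,20, 0,0,0,0,0,0,20, 0,0,0,0,0,0,20, 0,0,0,0,0,0,20, 0,0,0,0,0,0,20, 0,0,0,0,0,0,20]' 50; python3 -m pendant '[0,0,0.3,0,0,0,20, 0,0,0.8,0,0,0,20, 0,0,0.8,0,0,0,20, 0,0,0.8,0,0,0,20, 0,0,0.4,0,0,0,20, 0,0,0,0,0,0,20, 0,0,0,0,0,0,20]'
python3 - <<'E'
from h import *
snap('top','d_t.png',(100,150,220,240),6);snap('side','d_s.png',(200,50,290,150),6)
E
```

```text
time_s: 4.28
tool_pos: [0.5646, 0.3092, 0.0508]
tool_rot: [-89.9, -0.0, -30.1]
force: [1.8, 1.3, -0.7]
grip_width: 0.035
time_s: 5.15
tool_pos: [0.5631, 0.3081, 0.1728]
tool_rot: [-90.2, 0.1, -30.1]
force: [0.0, 0.3, -4.0]
grip_width: 0.034
```

View pics/d_s.png

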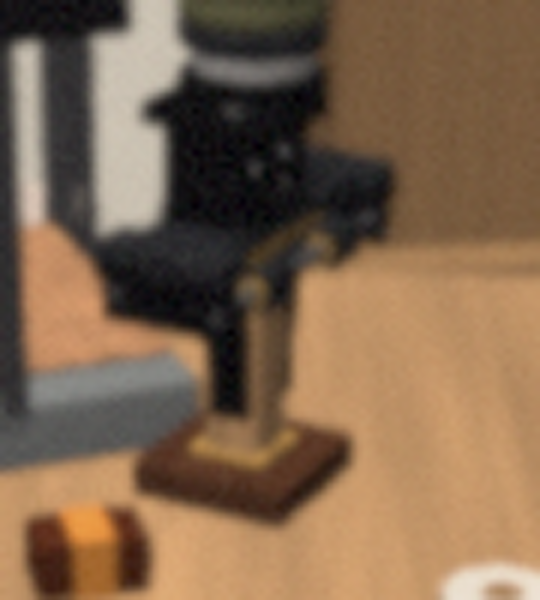

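View pics/d_t.png

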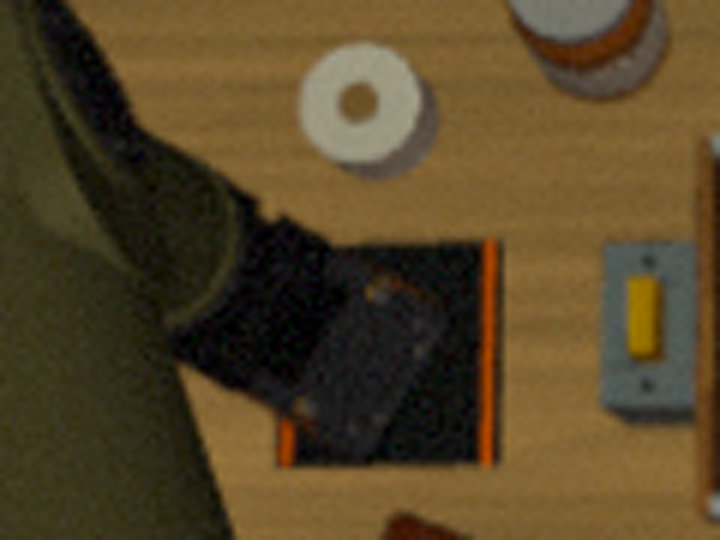

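Run:
```python
from h import *
overlay('side','d_o.png',[(.5631,.3085,-30,.1275,(.09,.09,.02)),(.5631,.3085,-30,.1475,(.034,.034,.088))],(200,50,290,150),6)
```

```text
(no output)
```

View pics/d_o.png

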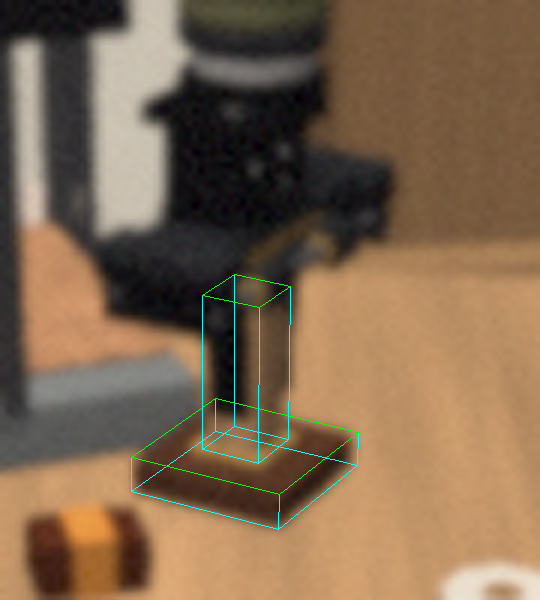

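```bash
python3 -m pendant '[0,0,0.6,0,0,0,20, 0,-0.2,0.6,0,0,0,20, 0,-0.7,0,0,0,0.5,20, 0,-0.9,0,0,0,0.5,20, 0.1,-0.9,0,0,0,0.5,20, 0.15,-0.9,0,0,0,0.5,20, 0,-0.9,0,0,0,0.5,20, 0,-0.9,0,0,0,0.5,20, 0,-0.9,0,0,0,0,20, 0,-0.7,0,0,0,0,20]'; python3 -m pendant '[0,-0.34,0,0,0,0,20, 0,0,-0.5,0,0,0,20, 0,0,-0.5,0,0,0,20, 0,0,-0.3,0,0,0,20, 0,0,0,0,0,0,20, 0,0,0,0,0,0,20]'
python3 - <<'E'
from h import *
snap('top','e_t.png',(170,150,300,250),6);snap('side','e_s.png',(190,110,310,240),4.6)
ps=[env.get_obs() for _ in range(1)];print(ps[0]['tool_pos'],ps[0]['tool_rot'],ps[0]['force'])
E
```

```text
time_s: 6.5
tool_pos: [0.5735, 0.0265, 0.2216]
tool_rot: [-90.0, 0.1, -0.2]
force: [0.5, 0.5, -4.0]
grip_width: 0.0342
time_s: 7.25
tool_pos: [0.5747, 0.0153, 0.1713]
tool_rot: [-90.0, -0.1, -0.1]
force: [0.1, 0.1, -3.8]
grip_width: 0.034
[0.57481032 0.01519013 0.17156873] [-8.99789615e+01 -9.81449428e-02 -6.70478515e-02] [ 0.81748236  0.42801425 -3.86082226]
```

View pics/e_s.png

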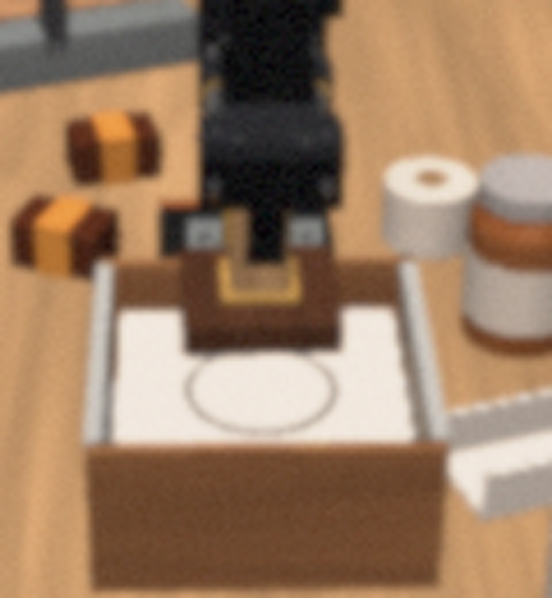

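View pics/e_t.png

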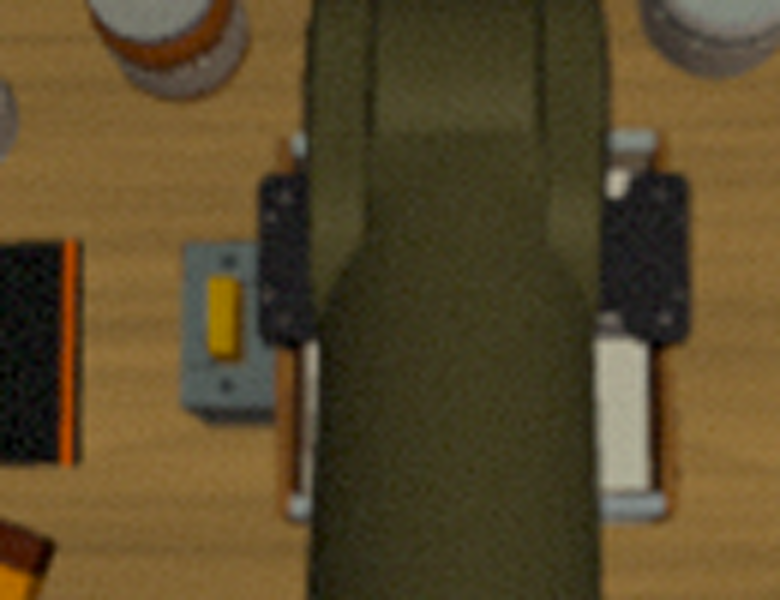

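```bash
python3 -m pendant '[0,0,-0.4,0,0,0,20, 0,0,-0.4,0,0,0,20, 0,0,-0.35,0,0,0,20, 0,0,0,0,0,0,20, 0,0,0,0,0,0,20]'
python3 - <<'E'
from h import *
r=snap('side','f_s.png',(200,130,300,240),5.4)
b=env.get_obs()['tool_pos'];print(b,env.get_obs()['force'])
overlay('side','f_o.png',[(b[0],b[1],0,b[2]-.045,(.09,.09,.02)),(.573,.0145,0,.075,(.174,.182,.0001)),(.573,.0145,0,0.,(.2,.208,.1))],(200,130,300,240),5.4)
E
```

```text
time_s: 7.98
tool_pos: [0.5744, 0.015, 0.1247]
tool_rot: [-90.0, -0.0, -0.1]
force: [-0.1, -0.9, -3.0]
grip_width: 0.0341
[0.57466462 0.01498358 0.12509225] [-0.05914659  0.77971126 -4.10727829]
```

View pics/f_s.png

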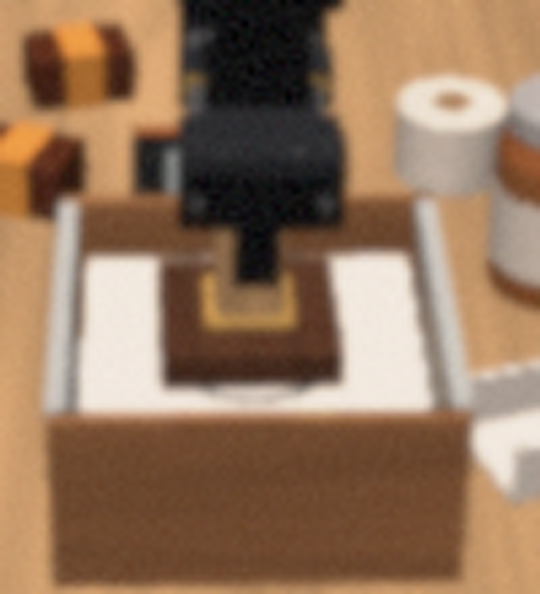

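View pics/f_o.png

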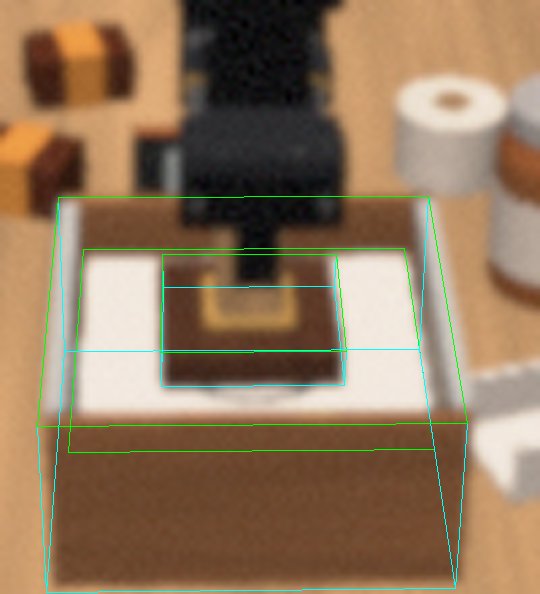

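Run:
```python
from h import *
for u,v in((255,402),(252,383)):
  for z in(.075,.08): print(u,v,z,pix('side',200+u/5.4,130+v/5.4,z))
for dx in(-.046,.046): pass
r=load('side')['image'][190:214,225:270].mean(2).astype(int)
print(r[6:18])
```

```text
255 402 0.075 [ 0.57533306 -0.03631515  0.075     ]
255 402 0.08 [ 0.57510059 -0.04328413  0.08      ]
252 383 0.075 [ 0.57425982 -0.02016653  0.075     ]
252 383 0.08 [ 0.57403556 -0.02725907  0.08      ]
[[233 233 230 220 177 116  66  52  54  51  49  50  51  51  56  53  52  54
   54  51  53  50  50  51  51  53  50  55  45  49  46  46  47  55  50  48
   50  85 151 213 230 232 233 231 232]
 [232 233 230 219 179 114  62  47  48  46  49  45  47  49  47  48  44  49
   49  51  43  44  43  49  48  49  44  48  49  40  42  42  44  44  42  43
   50  83 150 213 230 232 233 232 232]
 [232 231 231 218 177 112  57  46  43  42  41  46  45  45  40  46  45  47
   46  46  46  47  44  45  47  46  46  47  45  44  39  45  43  40  50  43
   53  88 157 215 231 231 231 231 232]
 [231 233 230 218 180 112  60  45  45  48  48  44  45  42  45  45  49  46
   50  50  45  47  47  47  49  51  49  49  50  49  49  45  48  50  55  57
   63  96 161 214 231 231 232 232 232]
 [233 233 231 221 191 129  77  66  66  67  65  67  59  58  64  66  73  74
   76  75  75  77  77  79  85  86  84  83  80  72  67  60  70  84  96 10
[... 650 characters left out ...]
8 226 223 218 215 212 208
  204 200 197 201 202 200 195 197 206 213 217 217 221 227 228 229 229 229
  229 230 229 229 228 230 229 230 229]
 [220 219 219 219 219 218 219 217 215 217 214 218 215 214 213 210 210 209
  206 200 198 201 201 200 201 202 207 207 212 212 211 215 215 214 216 212
  212 211 213 209 211 212 212 210 213]
 [184 185 183 185 182 184 181 180 177 173 179 177 175 176 172 173 169 170
  167 170 167 170 167 167 168 168 169 170 170 170 171 173 170 171 172 174
  169 166 162 163 163 164 165 162 160]
 [136 139 140 136 136 135 133 131 130 127 126 128 128 126 124 124 122 122
  124 123 122 121 124 122 119 123 123 122 123 124 126 127 128 127 128 126
  124 124 121 119 121 121 120 120 118]]
```

```bash
python3 -m pendant '[0.04,0,0,0,0,0,20, 0,0,-0.1,0,0,0,20, 0,0,0,0,0,0,20]'; python3 -m pendant '[0,0,-0.1,0,0,0,20, 0,0,0,0,0,0,20]';python3 -m pendant '[0,0,-0.1,0,0,0,20, 0,0,0,0,0,0,20]'
```

```text
time_s: 8.4
tool_pos: [0.5754, 0.0151, 0.1202]
tool_rot: [-90.0, 0.0, -0.1]
force: [0.0, -0.4, -4.8]
grip_width: 0.0337
time_s: 8.65
tool_pos: [0.5754, 0.015, 0.1161]
tool_rot: [-90.0, 0.1, -0.1]
force: [0.4, 0.3, -4.2]
grip_width: 0.0339
time_s: 8.9
tool_pos: [0.576, 0.015, 0.1131]
tool_rot: [-90.0, -0.0, -0.1]
force: [-1.8, 0.3, 0.8]
grip_width: 0.034
```

```bash
python3 -m pendant '[0,0,-0.1,0,0,0,20, 0,0,0,0,0,0,20]';python3 -m pendant '[0,0,-0.15,0,0,0,20,0,0,-0.15,0,0,0,20, 0,0,0,0,0,0,20]'; python3 -m pendant '[0,0,-0.15,0,0,0,20,0,0,-0.1,0,0,0,20, 0,0,0,0,0,0,20]'
```

```text
time_s: 9.15
tool_pos: [0.576, 0.015, 0.1088]
tool_rot: [-90.0, -0.0, -0.1]
force: [-1.7, 0.1, 3.1]
grip_width: 0.0338
time_s: 9.52
tool_pos: [0.576, 0.015, 0.0965]
tool_rot: [-90.0, -0.0, -0.1]
force: [-1.4, -0.7, 2.1]
grip_width: 0.034
time_s: 9.9
tool_pos: [0.5761, 0.015, 0.087]
tool_rot: [-90.0, -0.0, -0.1]
force: [-2.3, -0.4, 3.5]
grip_width: 0.0337
```

```bash
python3 -m pendant '[0,0,-0.05,0,0,0,20, 0,0,0,0,0,0,20]';python3 -m pendant '[0,0,-0.05,0,0,0,20,0,0,0,0,0,0,20]'; python3 -m pendant '[0,0,-0.05,0,0,0,20, 0,0,0,0,0,0,20]'
```

```text
time_s: 10.15
tool_pos: [0.5763, 0.015, 0.0863]
tool_rot: [-90.0, -0.1, -0.1]
force: [-3.6, -0.3, 12.5]
grip_width: 0.0335
time_s: 10.4
tool_pos: [0.5765, 0.0149, 0.0861]
tool_rot: [-89.9, -0.1, -0.1]
force: [-7.8, -0.5, 22.3]
grip_width: 0.0342
time_s: 10.65
tool_pos: [0.5773, 0.0149, 0.0858]
tool_rot: [-89.9, -0.2, -0.0]
force: [-9.4, -0.4, 30.1]
grip_width: 0.0335
```

```bash
python3 -m pendant '[0,0,0.04,0,0,0,20, 0,0,0,0,0,0,20,0,0,0,0,0,0,20,0,0,0,0,0,0,20,0,0,0,0,0,0,20,0,0,0,0,0,0,20,0,0,0,0,0,0,20,0,0,0,0,0,0,20]'
python3 - <<'E'
from h import *
r=snap('side','g_s.png',(200,130,300,240),5.4)
E
python3 -m pendant '[0,0,0.06,0,0,0,20, 0,0,0.02,0,0,0,20,0,0,0.1,0,0,0,20,0,0,0.5,0,0,0,20,0,0,0.7,0,0,0,20,0,0,0.7,0,0,0,20,0,0,0.6,0,0,0,20,0,0,0,0,0,0,20]'
python3 - <<'E'
from h import *
r=snap('side','g_s2.png',(200,130,300,240),5.4)
E
```

```text
time_s: 11.65
tool_pos: [0.5771, 0.015, 0.0859]
tool_rot: [-89.9, -0.2, -0.0]
force: [-7.8, -0.9, 20.8]
grip_width: 0.0337
time_s: 12.7
tool_pos: [0.5765, 0.0151, 0.1899]
tool_rot: [-90.0, -0.1, -0.1]
force: [0.8, -0.3, -4.4]
grip_width: 0.0336
```

View pics/g_s.png

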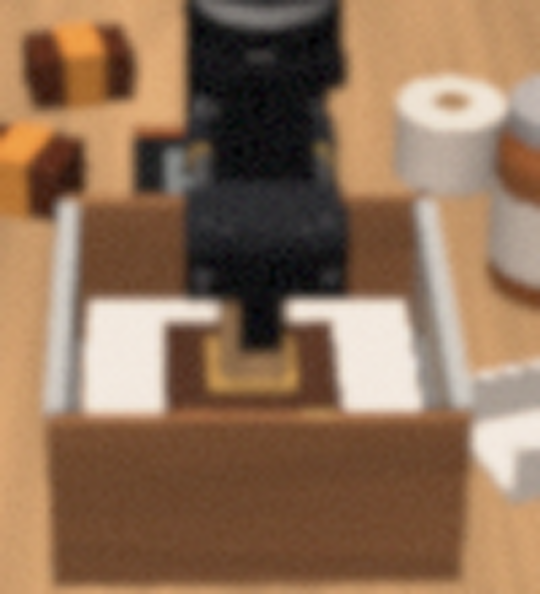

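View pics/g_s2.png

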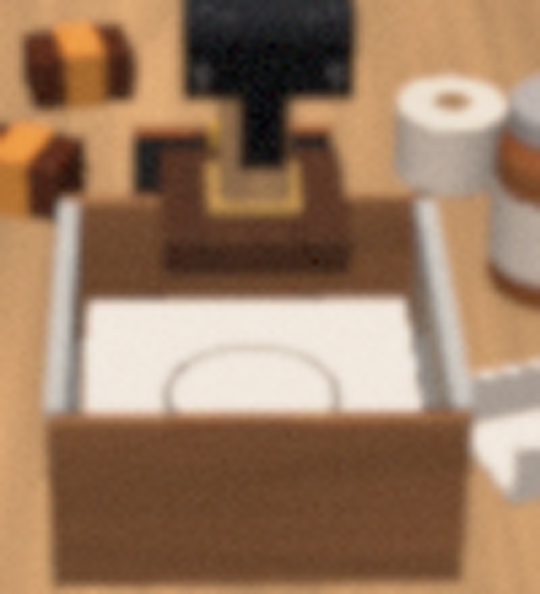

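```bash
python3 -m pendant '[0,0,0.45,0,0,0,20, -0.02,0.6,0,0,0,0,20, 0,0.9,0,0,0,0,20, 0,0.9,0,0,0,0,20, 0,0.6,0,0,0,0,20, 0,0.2,0,0,0,0,20, 0,0,0,0,0,0,20]'
python3 - <<'E'
from h import *
snap('side','h_s.png',(200,80,300,180),5.4); snap('top','h_t.png',(170,150,300,250),6)
E
```

```text
time_s: 13.62
tool_pos: [0.5748, 0.1426, 0.2071]
tool_rot: [-90.0, 0.0, -0.1]
force: [-0.2, -1.3, -5.0]
grip_width: 0.034
```

View pics/h_s.png

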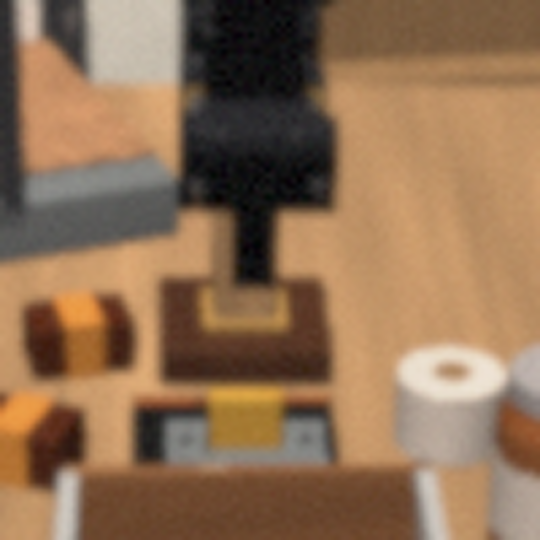

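View pics/h_t.png

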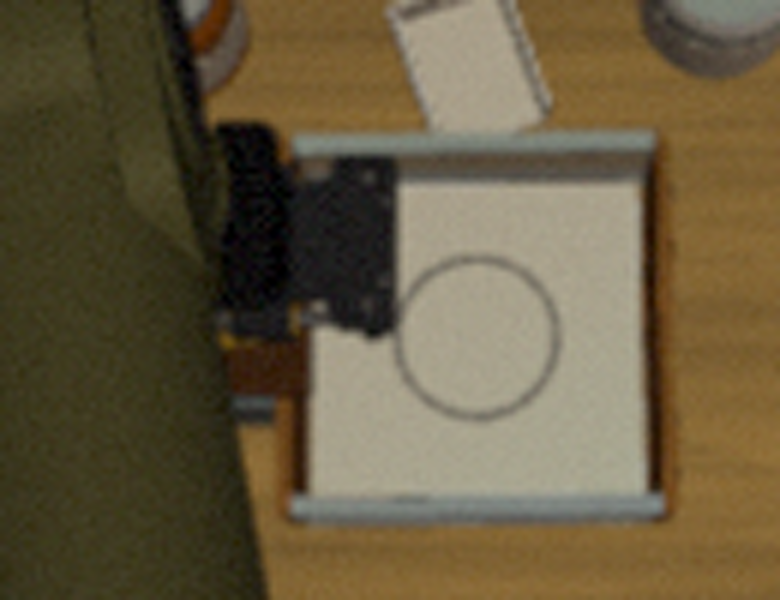

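```bash
python3 -m pendant '[0,0,-0.2,0,0,0,20, 0,0,-0.2,0,0,0,20, 0,0,-0.1,0,0,0,20,0,0,0,0,0,0,20]'; python3 -m pendant '[0,0,-0.1,0,0,0,20, 0,0,-0.1,0,0,0,20, 0,0,-0.1,0,0,0,20,0,0,-0.1,0,0,0,20]';python3 -m pendant '[0,0,-0.1,0,0,0,20, 0,0,-0.1,0,0,0,20, 0,0,-0.1,0,0,0,20,0,0,0,0,0,0,20]'
```

```text
time_s: 14.22
tool_pos: [0.5746, 0.1428, 0.1867]
tool_rot: [-90.0, 0.1, -0.1]
force: [0.1, -0.2, -3.2]
grip_width: 0.0334
time_s: 14.72
tool_pos: [0.575, 0.1431, 0.1725]
tool_rot: [-90.0, -0.0, -0.1]
force: [-3.5, -0.9, 5.2]
grip_width: 0.0338
time_s: 15.22
tool_pos: [0.575, 0.1431, 0.1597]
tool_rot: [-90.0, -0.0, -0.1]
force: [-1.8, -0.0, 1.8]
grip_width: 0.0336
```

```bash
python3 -m pendant '[0,0,-0.1,0,0,0,20, 0,0,-0.1,0,0,0,20, 0,0,0,0,0,0,20]'; python3 -m pendant '[0,0,-0.06,0,0,0,20, 0,0,0,0,0,0,20]';python3 -m pendant '[0,0,-0.06,0,0,0,20, 0,0,0,0,0,0,20]'
```

```text
time_s: 15.6
tool_pos: [0.5751, 0.1431, 0.1524]
tool_rot: [-90.0, -0.0, -0.1]
force: [-4.7, -0.3, 7.5]
grip_width: 0.0338
time_s: 15.85
tool_pos: [0.5752, 0.143, 0.1523]
tool_rot: [-89.9, -0.1, -0.1]
force: [-8.3, -2.8, 17.5]
grip_width: 0.0338
time_s: 16.1
tool_pos: [0.5753, 0.143, 0.1522]
tool_rot: [-89.9, -0.1, -0.1]
force: [-12.6, -2.9, 28.4]
grip_width: 0.034
```

```bash
python3 -m pendant '[0,0,0.1,0,0,0,20, 0,0,0.1,0,0,0,20, 0,0,0.5,0,0,0,20, 0,0,0.8,0,0,0,20, 0,0.9,0,0,0,0,20, 0,0.9,0,0,0,0,20, 0,0.9,0,0,0,0,20, -0.05,0.9,0,0,0,0,20, -0.06,0.48,0,0,0,0,20, 0,0,0,0,0,0,20]'
python3 - <<'E'
from h import *
snap('side','i_s.png',(190,60,300,190),4.6); snap('top','i_t.png',(100,150,300,270),4)
print(env.get_obs()['tool_pos'])
E
```

```text
time_s: 17.35
tool_pos: [0.5697, 0.3076, 0.2053]
tool_rot: [-90.0, 0.1, 0.1]
force: [0.2, -0.5, -4.5]
grip_width: 0.034
[0.57115348 0.30401859 0.20609961]
```

View pics/i_s.png

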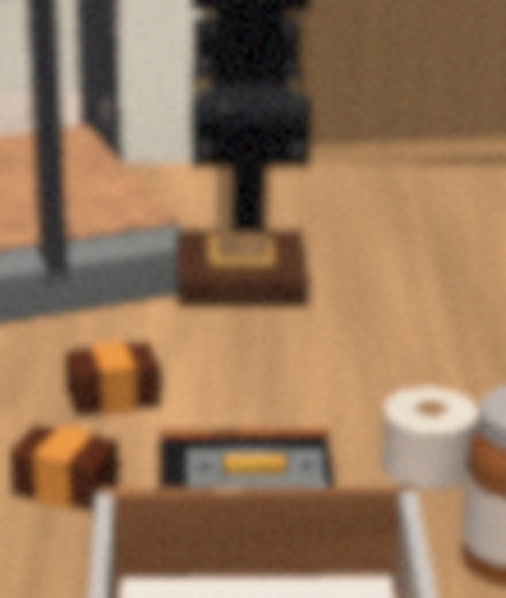

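View pics/i_t.png

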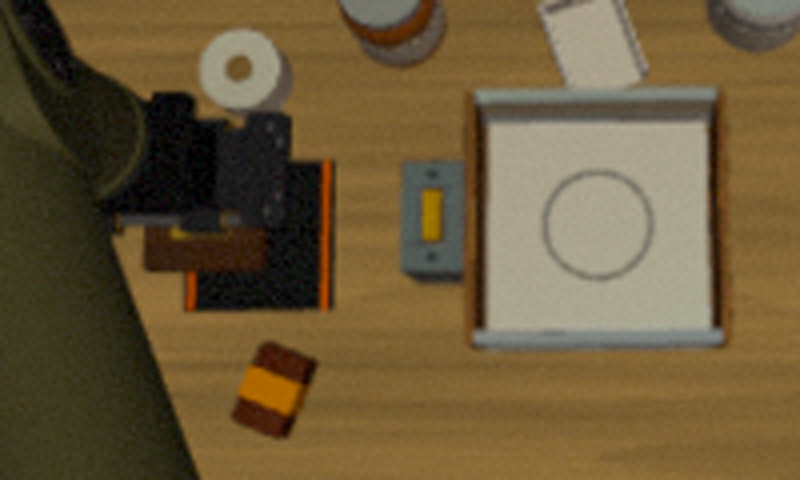

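Run:
```python
from h import *
np.set_printoptions(precision=4,suppress=True)
s=lambda u,v,z:pix('side',190+u/4.6,60+v/4.6,z)
t=lambda u,v,z:pix('top',100+u/4,150+v/4,z)
print('mat side back',s(162,432,.004),s(329,432,.004))
print('head bottom front side',s(180,303,.1595),s(307,303,.1595))
print('head top? bottom edge top',t(147,270,.1595),t(264,270,.1595))
print('mat top',t(333,160,.004),t(332,310,.004),t(186,310,.004))
print('wedge',t(431,216,.106),'ring',t(598,225,.04))
```

```text
mat side back [0.5086 0.3695 0.004 ] [0.6372 0.3689 0.004 ]
head bottom front side [0.5253 0.2695 0.1595] [0.6122 0.2695 0.1595]
head top? bottom edge top [0.5216 0.3515 0.1595] [0.5217 0.2625 0.1595]
mat top [0.6341 0.2459 0.004 ] [0.5046 0.2427 0.004 ] [0.5043 0.369  0.004 ]
wedge [0.5698 0.1458 0.106 ] ring [0.5716 0.0163 0.04  ]
```

```bash
python3 -m pendant '[0.08,-0.03,-0.7,0,0,0,20, 0,0,-0.8,0,0,0,20, 0,0,-0.8,0,0,0,20, 0,0,-0.8,0,0,0,20, 0,0,-0.5,0,0,0,20, 0,0,0,0,0,0,20, 0,0,0,0,0,0,20]'
python3 - <<'E'
from h import *
snap('side','j_s.png',(190,90,300,190),4.8); snap('top','j_t.png',(120,150,240,240),6)
E
```

```text
time_s: 18.32
tool_pos: [0.575, 0.305, 0.0641]
tool_rot: [-89.9, -0.1, -0.1]
force: [0.3, 0.4, -4.1]
grip_width: 0.0336
```

View pics/j_s.png

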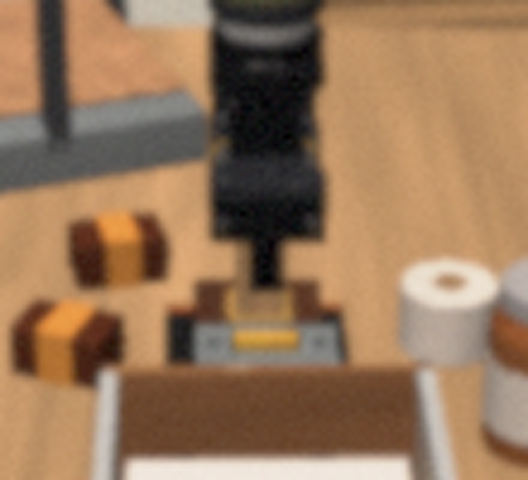

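View pics/j_t.png

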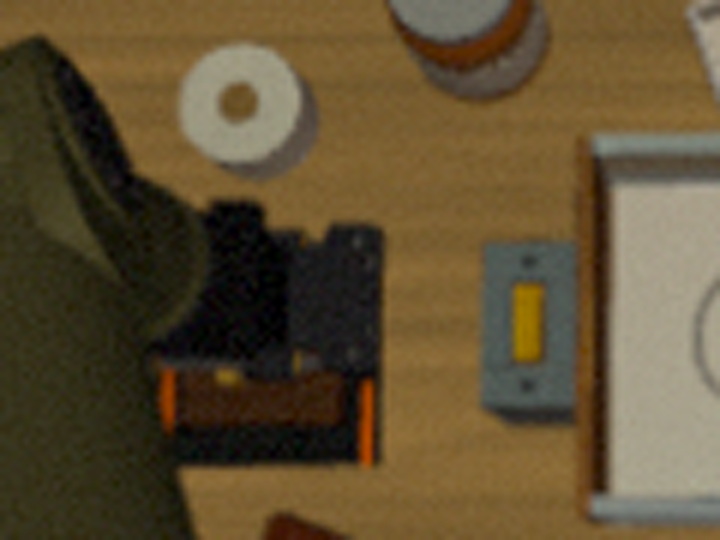

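Run:
```python
from h import *
np.set_printoptions(precision=4,suppress=True)
s=lambda u,v,z:pix('side',190+u/4.8,90+v/4.8,z)
t=lambda u,v,z:pix('top',120+u/6,150+v/6,z)
print(t(178,425,.018),t(343,425,.018),t(160,463,.004),t(376,463,.004),t(375,243,.004))
print(s(194,285,.038),s(318,285,.038),s(170,310,.004),s(345,310,.004))
```

```text
[0.5258 0.3547 0.018 ] [0.5259 0.2603 0.018 ] [0.5054 0.3684 0.004 ] [0.5057 0.2439 0.004 ] [0.6324 0.2484 0.004 ]
[0.5276 0.3399 0.038 ] [0.6164 0.3395 0.038 ] [0.5094 0.3646 0.004 ] [0.6381 0.364  0.004 ]
```

```bash
python3 -m pendant '[0,0,-0.2,0,0,0,20, 0,0,-0.1,0,0,0,20, 0,0,0,0,0,0,20]'; python3 -m pendant '[0,0,-0.04,0,0,0,20, 0,0,0,0,0,0,20]'; python3 -m pendant '[0,0,-0.04,0,0,0,20, 0,0,0,0,0,0,20]'
```

```text
time_s: 18.8
tool_pos: [0.5738, 0.3051, 0.0509]
tool_rot: [-90.0, -0.0, -0.1]
force: [-0.2, -1.1, -0.4]
grip_width: 0.034
time_s: 19.05
tool_pos: [0.5738, 0.3052, 0.0508]
tool_rot: [-90.0, -0.0, -0.1]
force: [-3.8, -2.1, 6.9]
grip_width: 0.0337
time_s: 19.3
tool_pos: [0.5738, 0.3051, 0.0507]
tool_rot: [-90.0, -0.0, -0.1]
force: [-7.8, -4.1, 14.7]
grip_width: 0.0342
```

```bash
python3 -m pendant '[0,0,0.07,0,0,0,20, 0,0,0,0,0,0,20, 0,0,0,0,0,0,87, 0,0,0,0,0,0,87, 0,0,0,0,0,0,87,0,0,0,0,0,0,87, 0,0,0.3,0,0,0,87, 0,0,0.8,0,0,0,87, 0,0,0.8,0,0,0,87, 0,0,0.9,0,0,0,87]'; python3 -m pendant '[-0.3,-0.9,0.5,0,0,0,87, -0.5,-0.9,0,0,0,0,87, -0.5,-0.9,0,0,0,0,87, -0.5,-0.9,0,0,0,0,87, -0.5,-0.9,0,0,0,0,87,0,-0.9,0,0,0,0,87,0,-0.9,0,0,0,0,87,0,-0.9,0,0,0,0,87,0,-0.9,0,0,0,0,87,0,0,0,0,0,0,87]'
python3 - <<'E'
from h import *
snap('side','k_s.png',(185,80,305,190),4.8); snap('top','k_t.png',(110,170,290,265),4.4)
E
```

```text
time_s: 20.55
tool_pos: [0.5737, 0.305, 0.164]
tool_rot: [-90.0, -0.0, -0.1]
force: [-0.4, -0.2, 0.1]
grip_width: 0.0867
time_s: 21.8
tool_pos: [0.4819, -0.0223, 0.1833]
tool_rot: [-90.0, -0.1, -0.4]
force: [0.7, 1.3, -0.3]
grip_width: 0.0868
```

View pics/k_s.png

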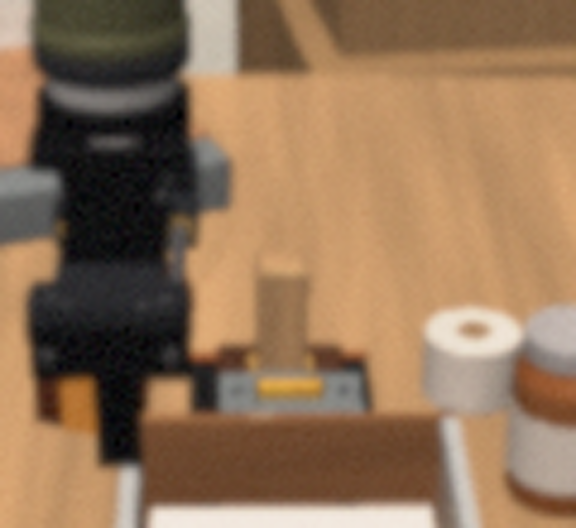

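View pics/k_t.png

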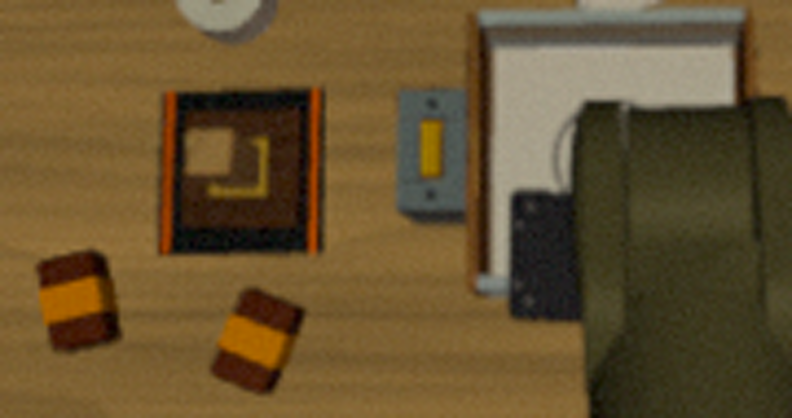

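```bash
cat > bricks.py <<'E'
from h import *
np.set_printoptions(precision=4,suppress=True)
for n,g,yaw in(('A',(.468,.429),10),('B',(.439,.288),-15),('C',(.420,-.238),25),('D',(.568,-.396),-15)):
    try:
        f=fitbrick(*g,yaw,('top',));print(n,f[0],round(f[1],3),'corrected',f[0][:2]+[.0045,-.002])
    except Exception as e: print(n,e)
E
python3 bricks.py
python3 - <<'E'
from h import *
m=bmask('top');cv2.imwrite('pics/m.png',cv2.resize(m[170:270,100:400]*255,None,fx=2.6,fy=2.6))
E
```

```text
A [0.4658 0.4274 2.8621] 0.158 corrected [0.4703 0.4254]
B [  0.4377   0.2867 -17.9311] 0.145 corrected [0.4422 0.2847]
C [ 0.4176 -0.2396 18.7835] 0.161 corrected [ 0.4221 -0.2416]
D [  0.5665  -0.3973 -22.9943] 0.203 corrected [ 0.571  -0.3993]
```

View pics/m.png

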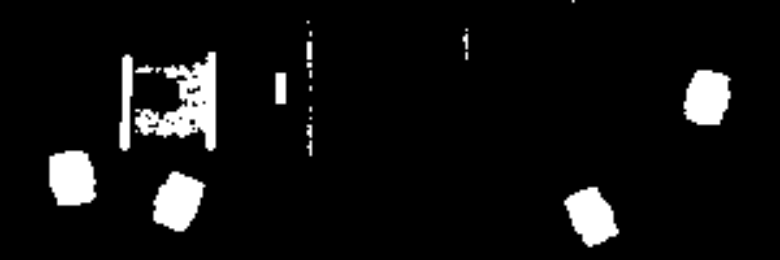

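```bash
python3 -m pendant '[-0.2,-0.8,0,0,0,0.4,87, -0.2,-0.8,0,0,0,0.4,87, -0.2,-0.8,0,0,0,0.4,87, -0.2,-0.8,0,0,0,0.4,87, -0.2,-0.8,0,0,0,0.4,87, -0.25,-0.8,0,0,0,0.4,87, -0.2,-0.65,0,0,0,0.1,87, 0,0,-0.8,0,0,0,87, 0,0,-0.6,0,0,0,87,0,0,0,0,0,0,87]'
python3 - <<'E'
from h import *
print(env.get_obs()['tool_pos'],env.get_obs()['tool_rot'])
snap('side','l_s.png',(130,210,260,320),4.6); snap('top','l_t.png',(290,170,400,270),5.8)
E
```

```text
time_s: 23.15
tool_pos: [0.4231, -0.2352, 0.1249]
tool_rot: [-89.9, 0.2, 25.0]
force: [0.9, 0.3, 0.0]
grip_width: 0.0871
[ 0.423093   -0.23518322  0.12490514] [-89.85691648   0.15054484  25.03612517]
```

View pics/l_s.png

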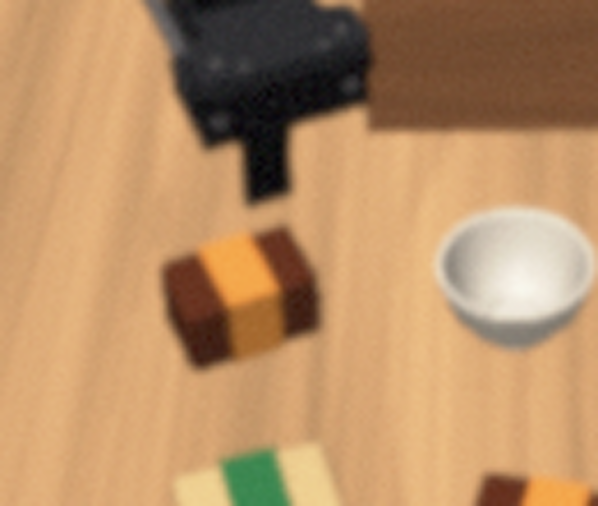

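View pics/l_t.png

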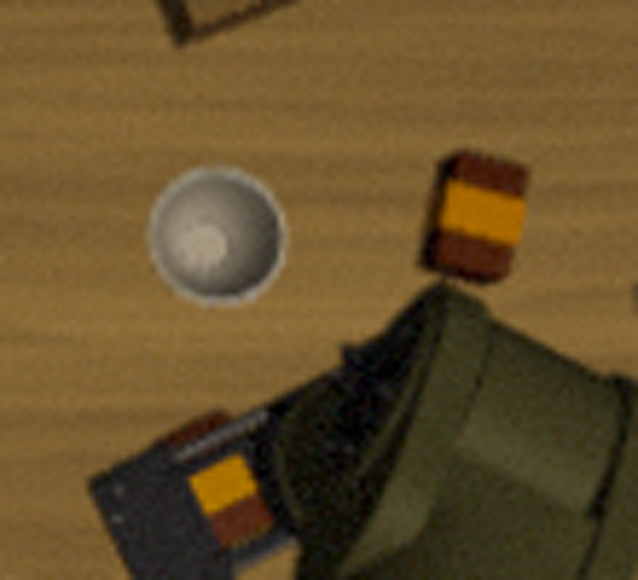

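Run:
```python
from h import *
np.set_printoptions(precision=4,suppress=True)
s=lambda u,v,z:pix('side',130+u/4.6,210+v/4.6,z)
print(s(240,268,.04), (proj('side',[.423+.021,-.2352-.046,.125])-[130,210])*4.6)
overlay('side','l_o.png',[(.423,-.2405,25,0,BK)],(130,210,260,320),4.6)
```

```text
[ 0.4215 -0.2368  0.04  ] [265.5323 200.6889]
```

View pics/l_o.png

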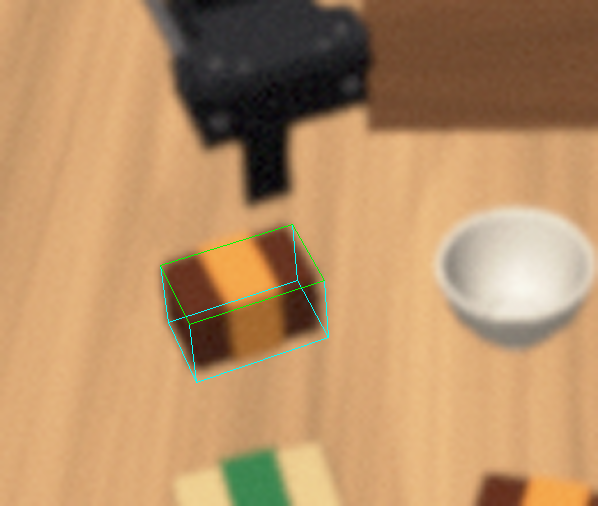

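```bash
python3 -m pendant '[0,-0.08,-0.8,0,0,0,87, 0,0,-0.8,0,0,0,87, 0,0,-0.7,0,0,0,87, 0,0,-0.55,0,0,0,87, 0,0,0,0,0,0,87, 0,0,0,0,0,0,30,0,0,0,0,0,0,30,0,0,0,0,0,0,30,0,0,0,0,0,0,30]' 25; python3 -m pendant '[0,0,0,0,0,0,30, 0,0,0.4,0,0,0,30,0,0,0.8,0,0,0,30,0,0,0.8,0,0,0,30,0,0,0.9,0,0,0,30,0,0,0.9,0,0,0,30,0,0,0,0,0,0,30]'
python3 - <<'E'
from h import *
snap('side','m_s.png',(130,170,260,280),4.6)
E
```

```text
time_s: 24.38
tool_pos: [0.424, -0.2402, 0.0126]
tool_rot: [-90.0, -0.0, 24.9]
force: [0.5, -0.8, -0.5]
grip_width: 0.0549
time_s: 25.25
tool_pos: [0.4256, -0.2415, 0.1676]
tool_rot: [-90.2, -0.3, 24.9]
force: [0.2, -0.6, -2.2]
grip_width: 0.0449
```

View pics/m_s.png

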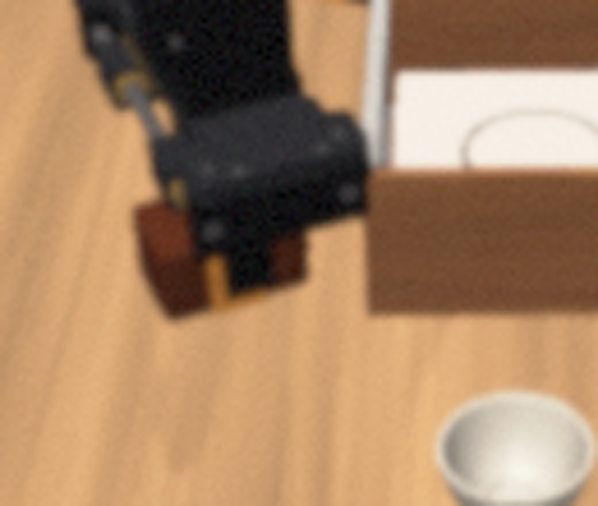

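```bash
python3 -m pendant '[0.4,0.8,0,0,0,-0.4,30, 0.4,0.8,0,0,0,-0.4,30, 0.4,0.8,0,0,0,-0.4,30, 0.4,0.8,0,0,0,-0.4,30, 0.4,0.8,0,0,0,-0.4,30, 0.4,0.8,0,0,0,-0.4,30, 0.46,0.6,0,0,0,-0.1,30, 0,0,0,0,0,0,30, 0,0,0,0,0,0,30]'
python3 - <<'E'
from h import *
snap('side','n_s.png',(190,130,310,240),4.8); snap('top','n_t.png',(200,160,300,250),6)
E
```

```text
time_s: 26.42
tool_pos: [0.537, -0.0252, 0.1629]
tool_rot: [-90.1, 0.1, -0.1]
force: [-0.3, 0.5, -0.8]
grip_width: 0.0448
```

View pics/n_s.png

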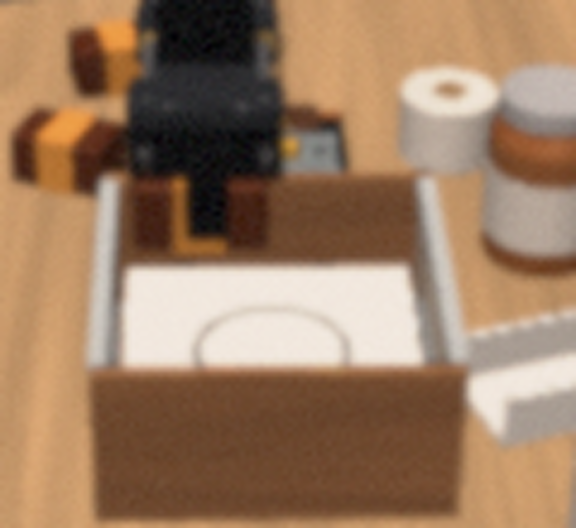

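```bash
python3 -m pendant '[0,0,-0.8,0,0,0,30, 0,0,-0.8,0,0,0,30, 0,0,-0.7,0,0,0,30, 0,0,-0.3,0,0,0,30, 0,0,0,0,0,0,30]'; python3 -m pendant '[0,0,-0.1,0,0,0,30, 0,0,0,0,0,0,30]'; python3 -m pendant '[0,0,-0.06,0,0,0,30, 0,0,0,0,0,0,30]'
```

```text
time_s: 27.15
tool_pos: [0.5376, -0.0248, 0.0599]
tool_rot: [-90.0, 0.1, -0.1]
force: [1.2, 0.0, -1.2]
grip_width: 0.045
time_s: 27.4
tool_pos: [0.5387, -0.0242, 0.0569]
tool_rot: [-90.0, -0.1, -0.1]
force: [-0.6, 1.2, -1.6]
grip_width: 0.0451
time_s: 27.65
tool_pos: [0.5382, -0.0241, 0.0539]
tool_rot: [-90.0, -0.0, -0.1]
force: [0.2, -0.0, -1.8]
grip_width: 0.0448
```

```bash
python3 -m pendant '[0,0,-0.05,0,0,0,30, 0,0,0,0,0,0,30]'; python3 -m pendant '[0,0,0,0,0,0,58, 0,0,0,0,0,0,58,0,0,0,0,0,0,58,0,0,0.4,0,0,0,58,0,0,0.8,0,0,0,58,0,0,0.9,0,0,0,58,0,0,0.9,0,0,0,58,0,0,0,0,0,0,87]'
python3 - <<'E'
from h import *
snap('side','o_s.png',(190,130,310,240),4.8)
E
```

```text
time_s: 27.9
tool_pos: [0.5383, -0.0243, 0.052]
tool_rot: [-90.0, -0.0, -0.1]
force: [1.0, -0.1, 0.2]
grip_width: 0.0452
time_s: 28.9
tool_pos: [0.5406, -0.0244, 0.1761]
tool_rot: [-89.9, -0.4, -0.1]
force: [-0.0, 0.6, -0.3]
grip_width: 0.0625
```

View pics/o_s.png

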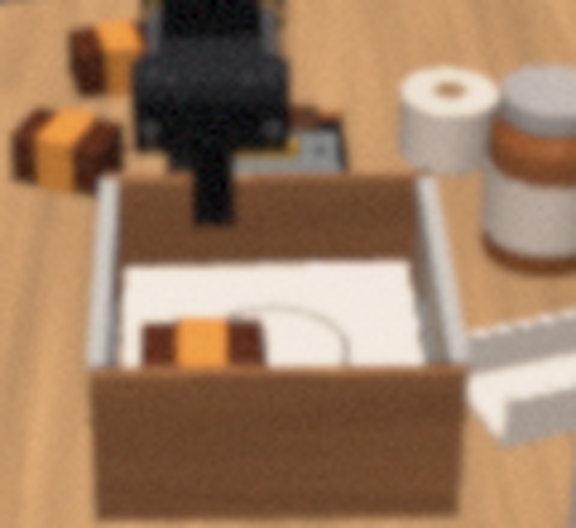

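```bash
python3 -m pendant '[0.1,-0.9,0,0,0,0,87, 0.1,-0.95,0,0,0,-0.3,87, 0.1,-0.95,0,0,0,-0.3,87, 0.1,-0.95,0,0,0,-0.3,87, 0.1,-0.95,0,0,0,-0.3,87, 0.1,-0.95,0,0,0,-0.3,87, 0.1,-0.95,0,0,0,0,87, 0.1,-0.95,0,0,0,0,87,0,-0.95,0,0,0,0,87,0,-0.8,0,0,0,0,87]';python3 -m pendant '[0,0,-0.8,0,0,0,87,0,0,-0.4,0,0,0,87,0,0,0,0,0,0,87]'
python3 - <<'E'
from h import *
np.set_printoptions(precision=4,suppress=True)
print(env.get_obs()['tool_pos'],env.get_obs()['tool_rot'])
snap('side','p_s.png',(190,220,310,340),4.8); snap('top','p_t.png',(310,170,410,250),6)
print((proj('side',[.571,-.397,.04])-[190,220])*4.8)
overlay('side','p_o.png',[(.571,-.397,-15,0,BK)],(190,220,310,340),4.8)
E
```

```text
time_s: 30.2
tool_pos: [0.5692, -0.3974, 0.1704]
tool_rot: [-90.0, 0.1, -15.1]
force: [-0.1, 0.4, 0.7]
grip_width: 0.0871
time_s: 30.58
tool_pos: [0.5694, -0.3945, 0.1215]
tool_rot: [-89.9, 0.2, -15.0]
force: [0.7, -0.0, 0.8]
grip_width: 0.0871
[ 0.5694 -0.3945  0.1215] [-89.9072   0.2301 -15.0307]
[285.7617 499.506 ]
```

View pics/p_o.png

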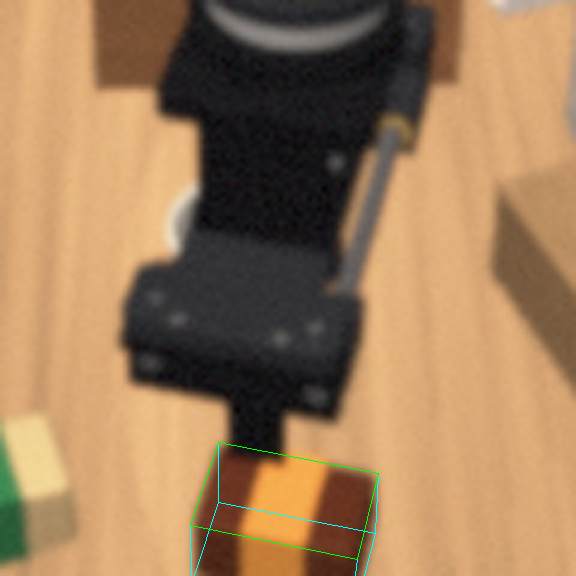

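View pics/p_t.png

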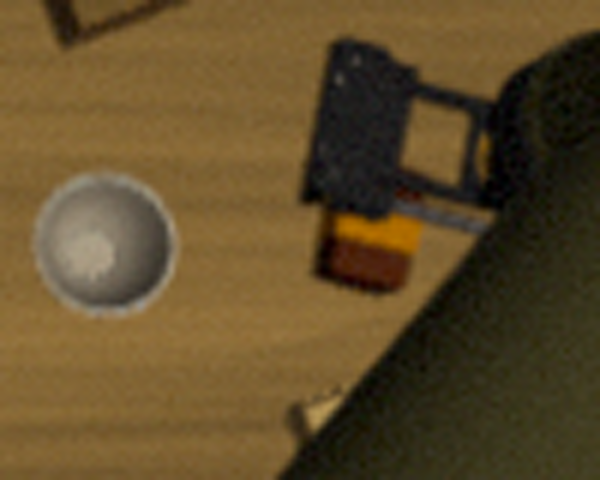

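```bash
python3 -m pendant '[0.03,-0.03,-0.8,0,0,0,87, 0,0,-0.8,0,0,0,87, 0,0,-0.7,0,0,0,87, 0,0,-0.42,0,0,0,87, 0,0,0,0,0,0,87, 0,0,0,0,0,0,30,0,0,0,0,0,0,30,0,0,0,0,0,0,30,0,0,0,0,0,0,30,0,0,0,0,0,0,30]' 25; python3 -m pendant '[0,0,0,0,0,0,30, 0,0,0.4,0,0,0,30,0,0,0.8,0,0,0,30,0,0,0.8,0,0,0,30,0,0,0.9,0,0,0,30,0,0,0.9,0,0,0,30,0,0,0,0,0,0,30]'
python3 - <<'E'
from h import *
snap('side','q_s.png',(180,190,310,300),4.6)
E
```

```text
time_s: 31.92
tool_pos: [0.5715, -0.3971, 0.0151]
tool_rot: [-90.0, -0.0, -15.1]
force: [1.0, 2.2, 2.1]
grip_width: 0.0446
time_s: 32.8
tool_pos: [0.5727, -0.3993, 0.1716]
tool_rot: [-90.1, -0.4, -15.1]
force: [0.1, -0.6, -0.8]
grip_width: 0.0446
```

View pics/q_s.png

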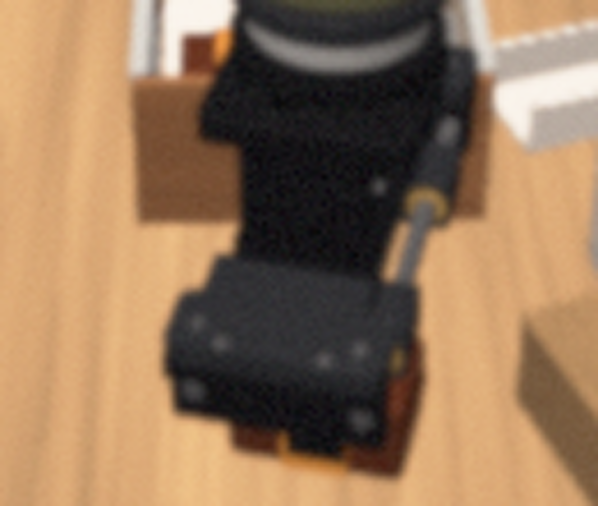

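```bash
python3 -m pendant '[0.1,0.9,0,0,0,0,30, 0.1,0.95,0,0,0,0.3,30, 0.15,0.95,0,0,0,0.3,30, 0.15,0.95,0,0,0,0.3,30, 0.15,0.95,0,0,0,0.3,30, 0.15,0.95,0,0,0,0.3,30, 0.15,0.95,0,0,0,0,30, 0.15,0.95,0,0,0,0,30,0,0.95,0,0,0,0,30,0,0.8,0,0,0,0,30]';python3 -m pendant '[0,0,0,0,0,0,30,0,0,0,0,0,0,30]'
python3 - <<'E'
from h import *
snap('side','r_s.png',(190,130,310,240),4.8)
E
```

```text
time_s: 34.1
tool_pos: [0.6142, -0.0234, 0.1652]
tool_rot: [-90.0, 0.2, -0.0]
force: [-0.2, 0.9, -1.3]
grip_width: 0.0445
time_s: 34.35
tool_pos: [0.6146, -0.0263, 0.166]
tool_rot: [-90.1, 0.1, -0.1]
force: [-0.2, 0.0, -1.5]
grip_width: 0.0446
```

View pics/r_s.png

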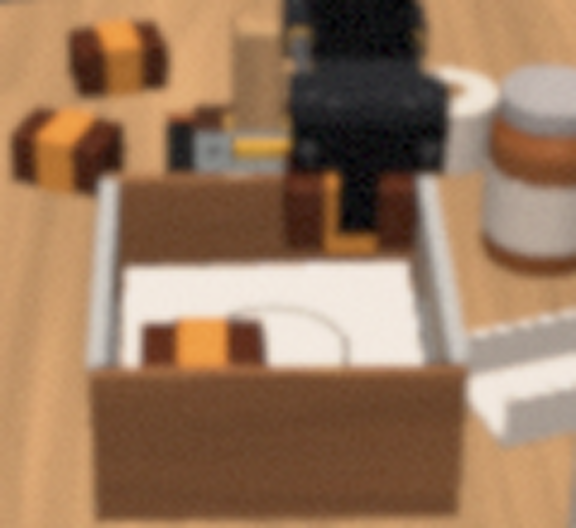

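```bash
python3 -m pendant '[0.1,0,-0.8,0,0,0,30, 0,0,-0.8,0,0,0,30, 0,0,-0.6,0,0,0,30, 0,0,-0.3,0,0,0,30, 0,0,-0.1,0,0,0,30,0,0,0,0,0,0,30]'; python3 -m pendant '[0,0,-0.08,0,0,0,30, 0,0,0,0,0,0,30]'; python3 -m pendant '[0,0,-0.05,0,0,0,30, 0,0,0,0,0,0,30]'
```

```text
time_s: 35.15
tool_pos: [0.6198, -0.0258, 0.0636]
tool_rot: [-90.0, -0.1, -0.1]
force: [0.2, -0.6, -0.8]
grip_width: 0.0445
time_s: 35.4
tool_pos: [0.6196, -0.0253, 0.0602]
tool_rot: [-90.0, -0.0, -0.1]
force: [0.7, 1.5, -1.8]
grip_width: 0.045
time_s: 35.65
tool_pos: [0.6193, -0.0253, 0.0577]
tool_rot: [-90.0, 0.0, -0.1]
force: [0.4, -0.1, -0.6]
grip_width: 0.0444
```

```bash
python3 -m pendant '[0,0,-0.08,0,0,0,30, 0,0,0,0,0,0,30]'; python3 -m pendant '[0,0,-0.04,0,0,0,30, 0,0,0,0,0,0,30]'
```

```text
time_s: 35.9
tool_pos: [0.6196, -0.0254, 0.0546]
tool_rot: [-90.0, -0.0, -0.1]
force: [0.4, -0.1, -0.9]
grip_width: 0.0452
time_s: 36.15
tool_pos: [0.6199, -0.0258, 0.0537]
tool_rot: [-90.0, -0.1, -0.1]
force: [0.1, -0.7, 3.4]
grip_width: 0.045
```

```bash
python3 -m pendant '[0,0,0,0,0,0,58, 0,0,0,0,0,0,58,0,0,0,0,0,0,58,0,0,0.4,0,0,0,58,0,0,0.8,0,0,0,58,0,0,0.9,0,0,0,58,0,0,0.9,0,0,0,58,0,0.4,0.2,0,0,0,87,0,0.9,0.2,0,0,0,87,-0.3,0.9,0,0,0,0,87]'
python3 - <<'E'
from h import *
snap('side','s_s.png',(160,90,310,240),3.8);snap('top','s_t.png',(110,170,290,265),4.4)
E
```

```text
time_s: 37.4
tool_pos: [0.6075, 0.0646, 0.1893]
tool_rot: [-90.0, -0.0, -0.1]
force: [-0.1, 0.2, -0.5]
grip_width: 0.0803
```

View pics/s_s.png

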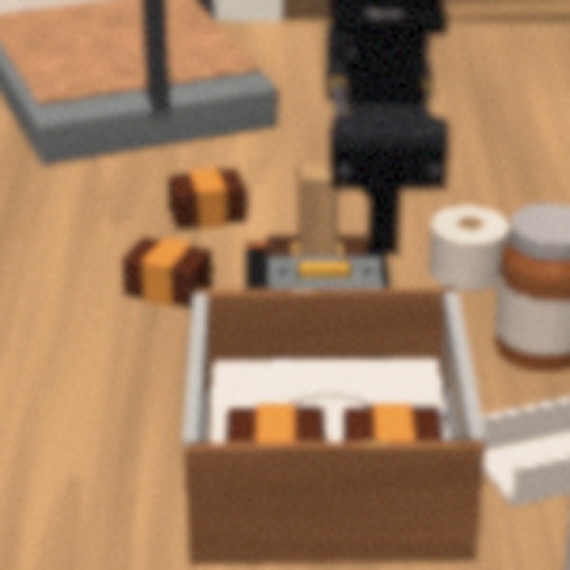

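View pics/s_t.png

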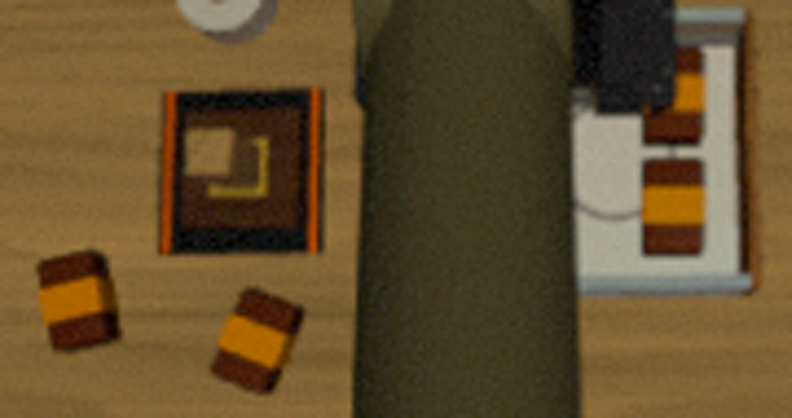

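```bash
python3 -m pendant '[-0.6,0.8,0,0,0,-0.3,87, -0.6,0.8,0,0,0,-0.3,87, -0.6,0.8,0,0,0,-0.3,87, -0.6,0.8,0,0,0,-0.3,87, -0.6,0.8,0,0,0,-0.3,87, -0.6,0.8,0,0,0,-0.3,87, -0.55,0.75,0,0,0,-0.2,87, 0,0,-0.8,0,0,0,87, 0,0,-0.8,0,0,0,87, 0,0,0,0,0,0,87]'
python3 - <<'E'
from h import *
np.set_printoptions(precision=4,suppress=True)
print(env.get_obs()['tool_pos'],env.get_obs()['tool_rot'])
snap('side','u_s.png',(160,90,280,190),5); snap('top','u_t.png',(100,190,220,270),6)
overlay('side','u_o.png',[(.442,.285,-20,0,BK)],(160,90,280,190),5)
E
```

```text
time_s: 38.75
tool_pos: [0.4393, 0.2833, 0.1225]
tool_rot: [-90.3, 0.2, -20.1]
force: [0.4, 0.0, 0.2]
grip_width: 0.0871
[0.4393 0.2833 0.1225] [-90.3025   0.1605 -20.071 ]
```

View pics/u_o.png

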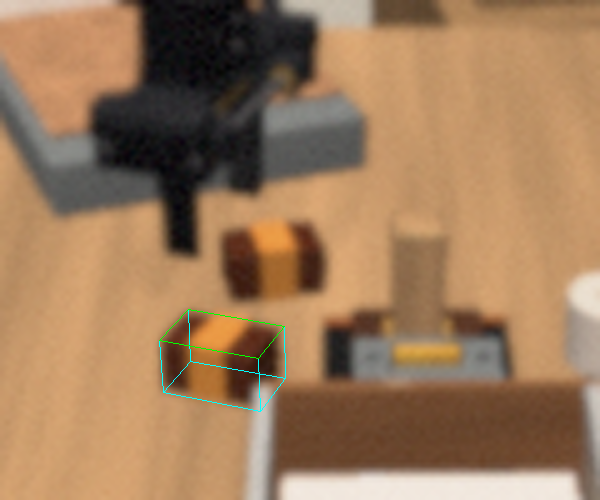

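View pics/u_t.png

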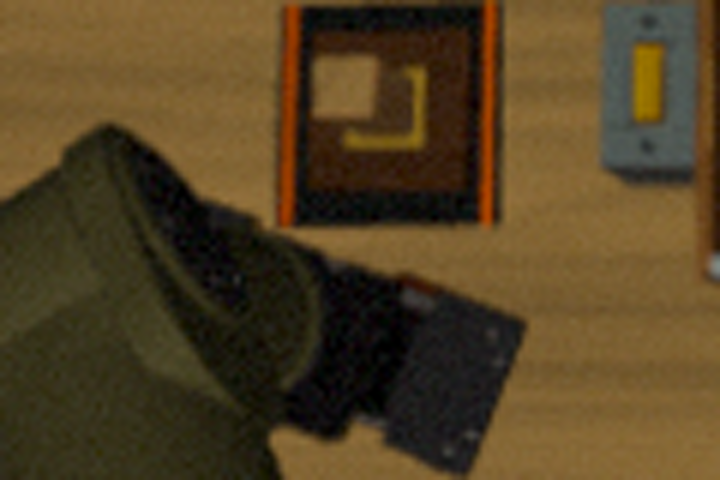

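```bash
python3 -m pendant '[0.04,0.03,-0.8,0,0,0,87, 0,0,-0.8,0,0,0,87, 0,0,-0.7,0,0,0,87, 0,0,-0.43,0,0,0,87, 0,0,0,0,0,0,87, 0,0,0,0,0,0,30,0,0,0,0,0,0,30,0,0,0,0,0,0,30,0,0,0,0,0,0,30,0,0,0,0,0,0,30]' 25; python3 -m pendant '[0,0,0,0,0,0,30, 0,0,0.4,0,0,0,30,0,0,0.8,0,0,0,30,0,0,0.8,0,0,0,30,0,0,0.9,0,0,0,30,0,0,0.9,0,0,0,30,0,0,0,0,0,0,30]'
python3 - <<'E'
from h import *
snap('side','v_s.png',(160,40,280,140),5)
E
```

```text
time_s: 40.1
tool_pos: [0.4429, 0.2856, 0.0158]
tool_rot: [-90.0, -0.0, -20.1]
force: [-0.9, -3.1, 2.7]
grip_width: 0.045
time_s: 40.98
tool_pos: [0.4448, 0.2871, 0.1716]
tool_rot: [-89.6, -0.2, -20.1]
force: [0.5, 0.2, -2.5]
grip_width: 0.0448
```

View pics/v_s.png

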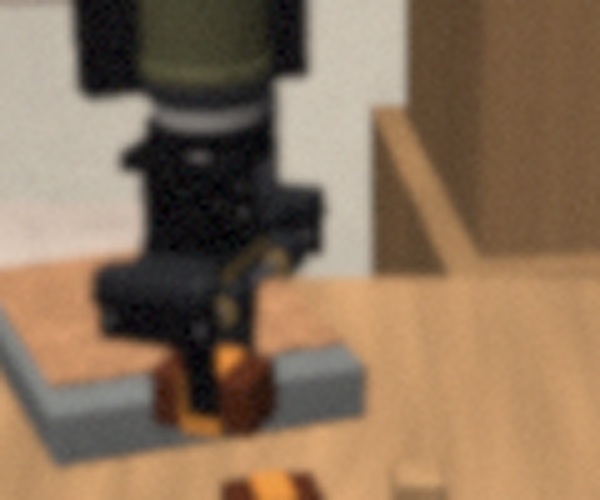

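```bash
python3 -m pendant '[0.2,-0.7,0,0,0,0.3,30, 0.3,-0.8,0,0,0,0.3,30, 0.3,-0.8,0,0,0,0.3,30, 0.3,-0.8,0,0,0,0.3,30, 0.3,-0.8,0,0,0,0.3,30, 0.3,-0.8,0,0,0,0.3,30, 0.3,-0.7,0,0,0,0.2,30, 0.3,-0.37,0,0,0,0,30, 0,0,0,0,0,0,30,0,0,0,0,0,0,30]'
python3 - <<'E'
from h import *
snap('side','w_s.png',(190,110,310,240),4.6)
E
```

```text
time_s: 42.28
tool_pos: [0.5338, 0.056, 0.1668]
tool_rot: [-90.0, 0.1, -0.0]
force: [-0.2, -0.4, -1.3]
grip_width: 0.0446
```

View pics/w_s.png

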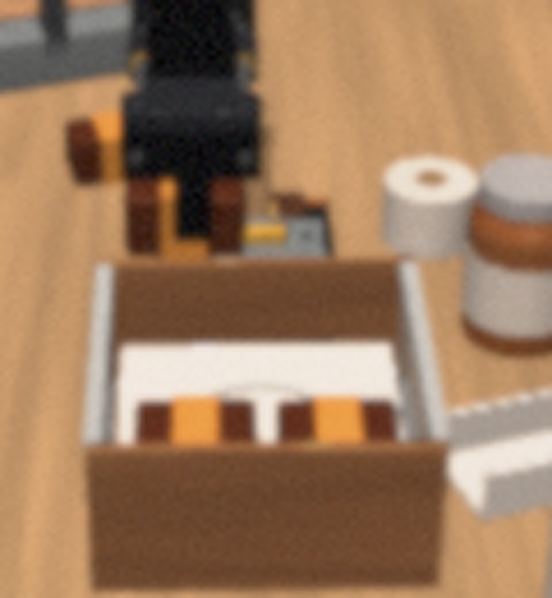

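```bash
python3 -m pendant '[0.1,-0.03,-0.8,0,0,0,30, 0,0,-0.8,0,0,0,30, 0,0,-0.6,0,0,0,30, 0,0,-0.3,0,0,0,30, 0,0,-0.15,0,0,0,30,0,0,0,0,0,0,30]'; python3 -m pendant '[0,0,-0.1,0,0,0,30, 0,0,0,0,0,0,30]'; python3 -m pendant '[0,0,-0.05,0,0,0,30, 0,0,0,0,0,0,30]'
```

```text
time_s: 43.08
tool_pos: [0.5392, 0.0542, 0.0621]
tool_rot: [-90.0, -0.0, -0.1]
force: [-0.3, -0.4, -2.0]
grip_width: 0.0449
time_s: 43.32
tool_pos: [0.5391, 0.0539, 0.058]
tool_rot: [-90.0, -0.0, -0.1]
force: [0.2, 0.9, -1.4]
grip_width: 0.045
time_s: 43.58
tool_pos: [0.5393, 0.0542, 0.0561]
tool_rot: [-90.0, -0.0, -0.1]
force: [-0.1, 1.2, -0.2]
grip_width: 0.0448
```

```bash
python3 -m pendant '[0,0,-0.04,0,0,0,30, 0,0,0,0,0,0,30]'
```

```text
time_s: 43.82
tool_pos: [0.5394, 0.0545, 0.0553]
tool_rot: [-89.9, -0.0, -0.1]
force: [-2.7, 0.6, 7.3]
grip_width: 0.0448
```

```bash
python3 -m pendant '[0,0,0.02,0,0,0,58, 0,0,0,0,0,0,58,0,0,0,0,0,0,58,0,0,0.4,0,0,0,58,0,0,0.8,0,0,0,58,0,0,0.9,0,0,0,58,0,0,0.9,0,0,0,58,-0.2,0,0.2,0,0,0,87,-0.3,0.5,0.2,0,0,0,87,-0.3,0.8,0,0,0,0,87]'; python3 -m pendant '[-0.2,0.8,0,0,0,0.2,87, -0.2,0.9,0,0,0,0.2,87,-0.2,0.9,0,0,0,0.2,87,-0.2,0.9,0,0,0,0.2,87,-0.2,0.9,0,0,0,0.2,87,0,0.9,0,0,0,0.2,87,0,0.9,0,0,0,0,87,0,0.9,0,0,0,0,87,0,0.9,0,0,0,0,87, 0,0,0,0,0,0,87]'
python3 - <<'E'
from h import *
np.set_printoptions(precision=4,suppress=True)
print(env.get_obs()['tool_pos'],env.get_obs()['tool_rot'])
snap('side','x_s.png',(160,70,300,240),3.5); snap('top','x_t.png',(100,170,290,270),4.2)
overlay('side','x_o.png',[(.470,.4255,12,0,BK)],(160,50,280,150),5)
E
```

```text
time_s: 45.08
tool_pos: [0.5065, 0.1051, 0.1914]
tool_rot: [-90.0, -0.0, -0.2]
force: [0.1, 1.3, -0.5]
grip_width: 0.0801
time_s: 46.32
tool_pos: [0.4646, 0.4306, 0.1898]
tool_rot: [-90.0, 0.1, 12.3]
force: [-0.9, 0.2, 0.0]
grip_width: 0.0867
[0.4646 0.4306 0.1898] [-89.9672   0.075   12.2947]
```

View pics/x_s.png

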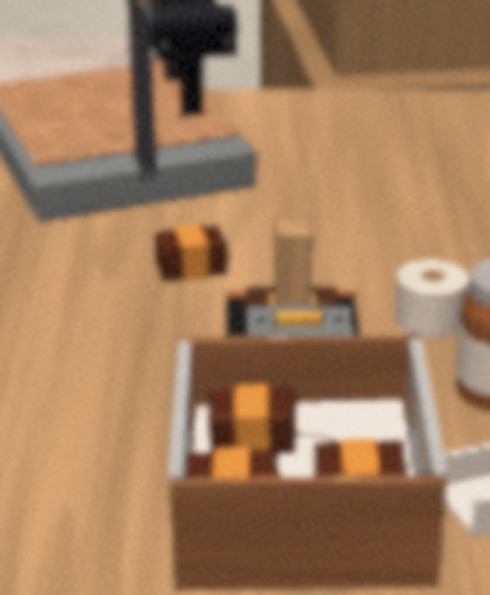

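View pics/x_o.png

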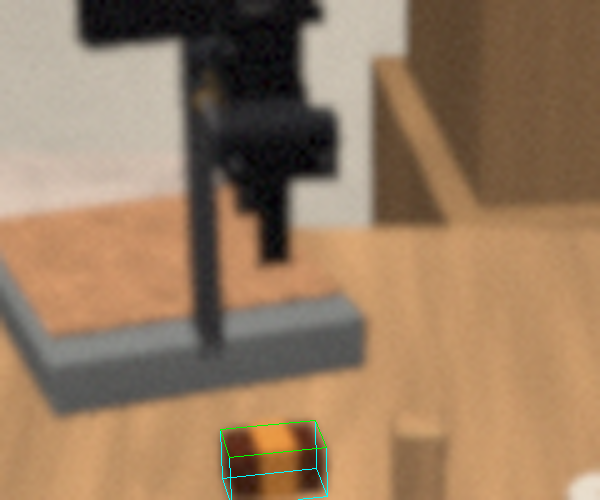

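View pics/x_t.png

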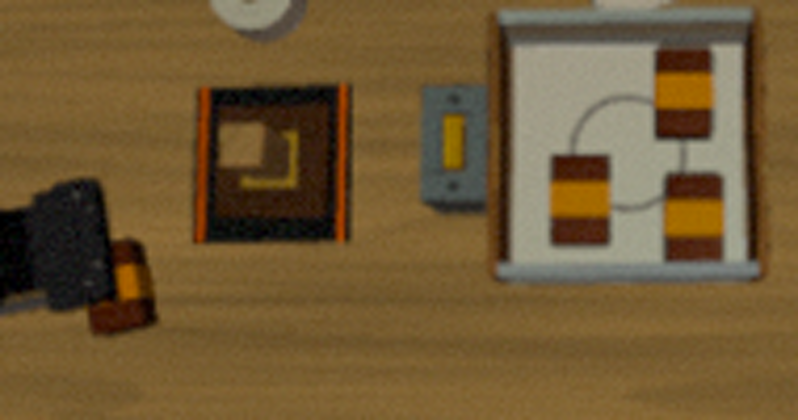

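```bash
python3 -m pendant '[0.1,-0.1,-0.8,0,0,0,87, 0,0,-0.8,0,0,0,87, 0,0,-0.3,0,0,0,87, 0,0,0,0,0,0,87]'
python3 - <<'E'
from h import *
snap('side','y_s.png',(160,50,280,170),4.8); snap('top','y_t.png',(100,190,200,270),6)
E
```

```text
time_s: 46.92
tool_pos: [0.4709, 0.421, 0.1147]
tool_rot: [-90.0, 0.1, 11.9]
force: [-0.2, -0.3, 0.2]
grip_width: 0.087
```

View pics/y_s.png

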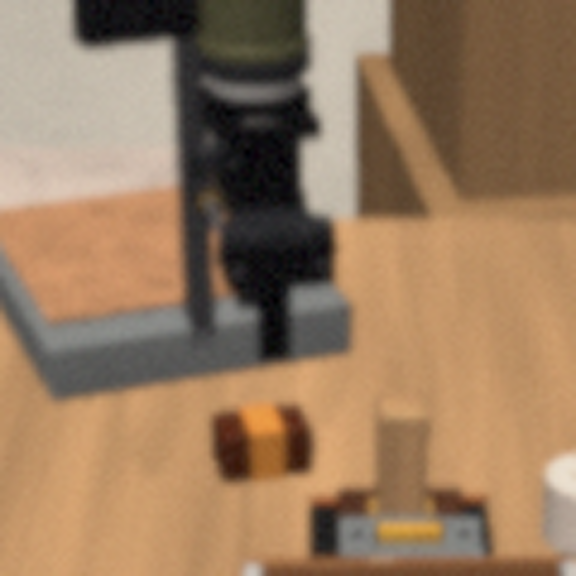

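View pics/y_t.png

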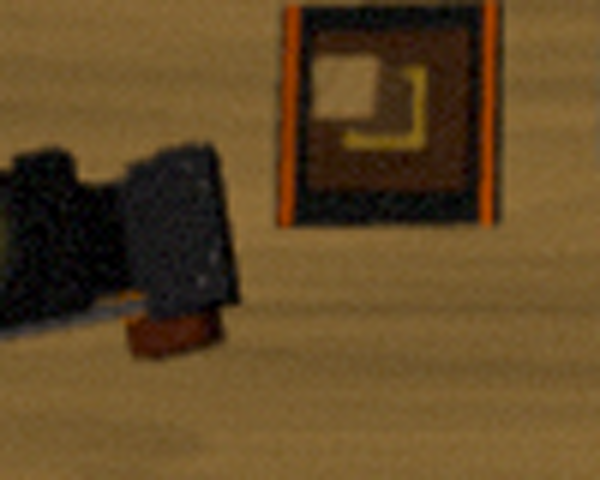

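```bash
python3 -m pendant '[0,0.04,-0.8,0,0,0,87, 0,0,-0.8,0,0,0,87, 0,0,-0.6,0,0,0,87, 0,0,-0.33,0,0,0,87, 0,0,0,0,0,0,87, 0,0,0,0,0,0,30,0,0,0,0,0,0,30,0,0,0,0,0,0,30,0,0,0,0,0,0,30,0,0,0,0,0,0,30]' 25; python3 -m pendant '[0,0,0,0,0,0,30, 0,0,0.4,0,0,0,30,0,0,0.8,0,0,0,30,0,0,0.8,0,0,0,30,0,0,0.9,0,0,0,30,0,0,0.9,0,0,0,30,0,0,0,0,0,0,30]'
python3 - <<'E'
from h import *
snap('side','z_s.png',(160,20,280,120),5);snap('top','z_t.png',(220,160,300,250),6)
E
```

```text
time_s: 48.28
tool_pos: [0.471, 0.424, 0.0141]
tool_rot: [-89.9, -0.0, 11.9]
force: [-0.2, 0.9, 0.5]
grip_width: 0.0451
time_s: 49.15
tool_pos: [0.4729, 0.4244, 0.1701]
tool_rot: [-89.8, -0.3, 11.9]
force: [0.0, -0.0, -1.7]
grip_width: 0.0446
```

View pics/z_s.png

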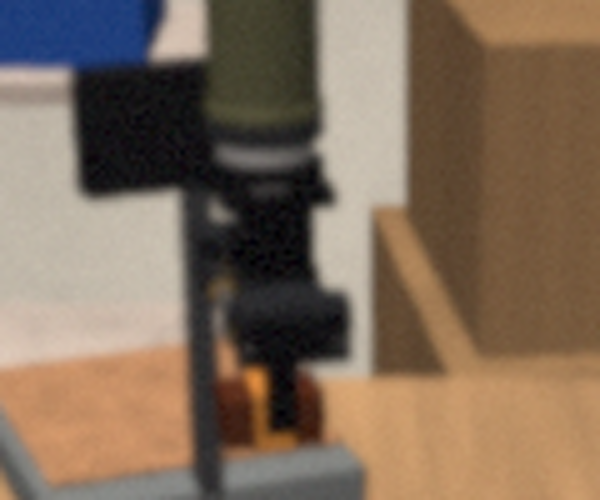

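View pics/z_t.png

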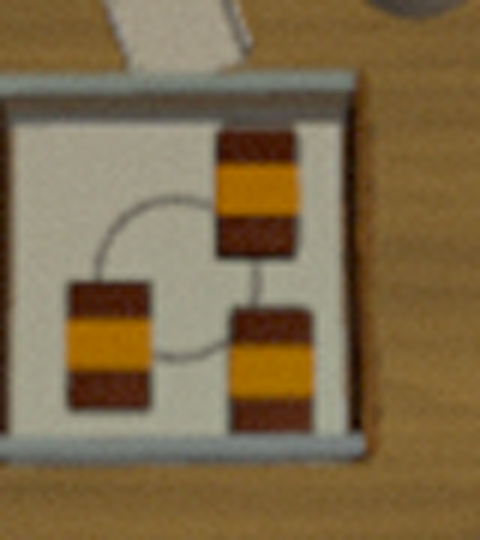

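```bash
python3 -m pendant '[0.2,-0.8,0,0,0,0,30, 0.4,-0.9,0,0,0,-0.2,30, 0.4,-0.95,0,0,0,-0.2,30, 0.4,-0.95,0,0,0,-0.2,30, 0.4,-0.95,0,0,0,-0.2,30, 0.4,-0.95,0,0,0,-0.2,30, 0.4,-0.95,0,0,0,-0.2,30, 0.4,-0.95,0,0,0,0,30,0.4,-0.95,0,0,0,0,30,0.2,-0.9,0,0,0,0,30]';python3 -m pendant '[0,0,0,0,0,0,30,0,0,0,0,0,0,30]'
python3 - <<'E'
from h import *
snap('side','ba_s.png',(190,110,310,240),4.6)
E
```

```text
time_s: 50.5
tool_pos: [0.6143, 0.0516, 0.1638]
tool_rot: [-90.1, 0.2, -0.1]
force: [0.5, 0.2, -2.0]
grip_width: 0.0448
time_s: 50.75
tool_pos: [0.6139, 0.0539, 0.1643]
tool_rot: [-90.0, 0.2, -0.1]
force: [0.0, 0.2, -1.2]
grip_width: 0.0451
```

View pics/ba_s.png

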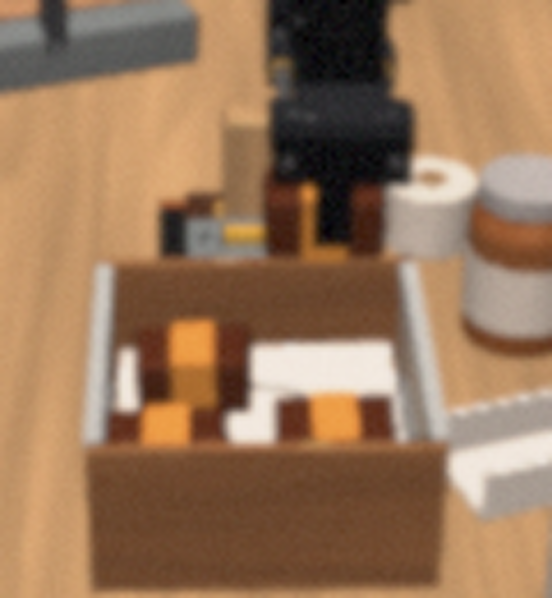

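```bash
python3 -m pendant '[0.15,0,-0.8,0,0,0,30, 0,0,-0.8,0,0,0,30, 0,0,-0.6,0,0,0,30, 0,0,-0.3,0,0,0,30, 0,0,-0.1,0,0,0,30,0,0,0,0,0,0,30]'; python3 -m pendant '[0,0,-0.1,0,0,0,30, 0,0,0,0,0,0,30]'; python3 -m pendant '[0,0,-0.06,0,0,0,30, 0,0,0,0,0,0,30]'
```

```text
time_s: 51.55
tool_pos: [0.6213, 0.0538, 0.0623]
tool_rot: [-90.0, -0.0, -0.0]
force: [-0.4, 0.4, -1.1]
grip_width: 0.045
time_s: 51.8
tool_pos: [0.6211, 0.0535, 0.058]
tool_rot: [-90.0, -0.0, -0.1]
force: [0.5, -0.1, -1.2]
grip_width: 0.0452
time_s: 52.05
tool_pos: [0.6212, 0.0535, 0.0555]
tool_rot: [-90.0, -0.0, -0.1]
force: [-0.2, -0.5, -0.4]
grip_width: 0.0448
```

```bash
python3 -m pendant '[0,0,-0.05,0,0,0,30, 0,0,0,0,0,0,30]'
```

```text
time_s: 52.3
tool_pos: [0.6216, 0.0536, 0.054]
tool_rot: [-90.0, -0.1, -0.1]
force: [0.8, -0.1, 2.6]
grip_width: 0.0445
```

Seated; release, retreat and inspect everything.

```bash
python3 -m pendant '[0,0,0,0,0,0,58, 0,0,0,0,0,0,58,0,0,0,0,0,0,58,0,0,0.4,0,0,0,58,0,0,0.8,0,0,0,58,0,0,0.9,0,0,0,58,0,0,0.9,0,0,0,58,-0.3,-0.3,0.5,0,0,0,87,-0.5,-0.9,0.5,0,0,0,87,-0.5,-0.9,0,0,0,0,87]'; python3 -m pendant '[-0.5,-0.9,0,0,0,0,87, -0.5,-0.9,0,0,0,0,87,-0.5,-0.9,0,0,0,0,87,-0.5,-0.9,0,0,0,0,87,-0.5,-0.9,0,0,0,0,87,-0.2,-0.9,0,0,0,0,87,0,-0.9,0,0,0,0,87,0,0,0,0,0,0,87]'
python3 - <<'E'
from h import *
snap('side','fin_s.png',scale=1.5); snap('top','fin_t.png',scale=1.5)
for cam,n,c,s in(('side','fin_sc.png',(190,110,310,240),4.6),('top','fin_tc.png',(130,150,300,260),4.6)):
    x0,y0,x1,y1=c;cv2.imwrite('pics/'+n,cv2.resize(load(cam)['image'][y0:y1,x0:x1,::-1],None,fx=s,fy=s,interpolation=cv2.INTER_CUBIC))
E
```

```text
time_s: 53.55
tool_pos: [0.5697, -0.0318, 0.2165]
tool_rot: [-90.0, -0.3, -0.1]
force: [0.5, -1.2, -0.2]
grip_width: 0.0801
time_s: 54.55
tool_pos: [0.4598, -0.2861, 0.2146]
tool_rot: [-90.1, -0.1, -0.4]
force: [-0.0, -0.1, -0.3]
grip_width: 0.0868
```

View pics/fin_s.png

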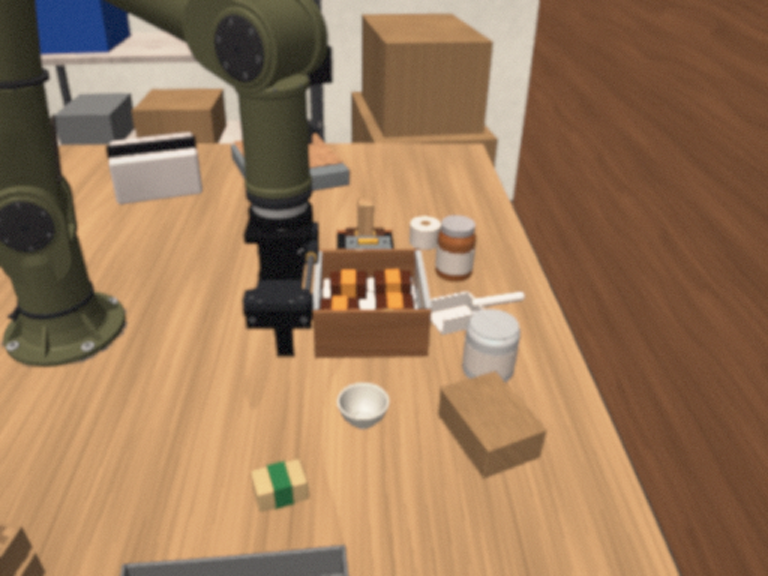

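View pics/fin_t.png

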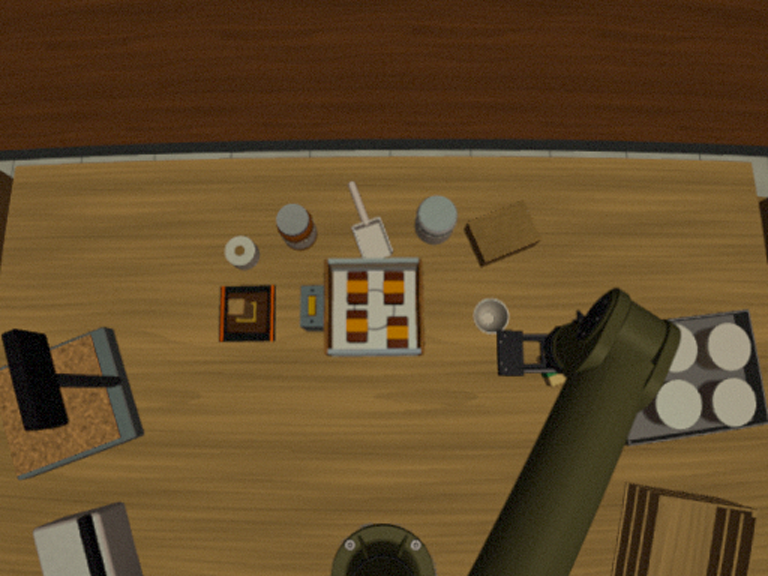

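View pics/fin_sc.png

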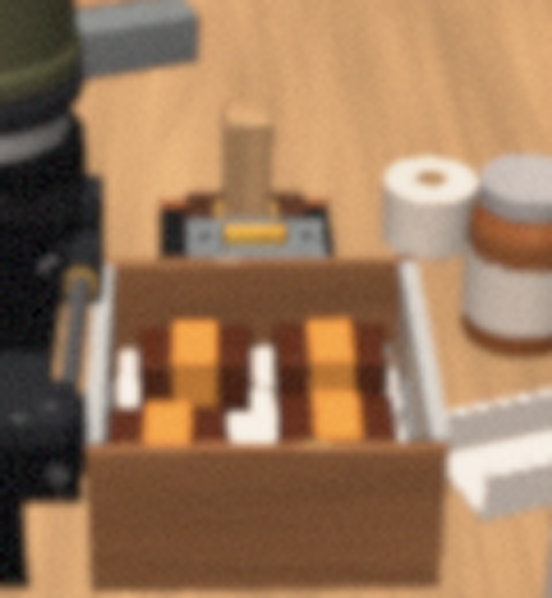

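View pics/fin_tc.png

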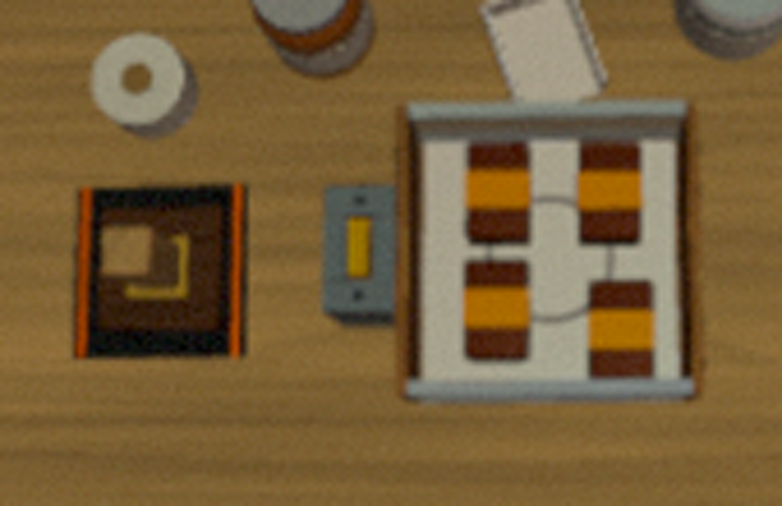

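Run:
```python
from h import *
np.set_printoptions(precision=4,suppress=True)
x0,y0,s=135,185,12
im=load('top')['image'][y0:235,x0:195,::-1]
cv2.imwrite('pics/tm.png',cv2.resize(im,None,fx=s,fy=s,interpolation=cv2.INTER_CUBIC))
overlay('top','tm_o.png',[(.5693,.3075,0,.004,(.09,.09,.02)),(.5693,.3075,0,0,(.13,.13,.004)),(.5693,.3075,0,.024,(.034,.034,.088))],(135,185,195,235),12)
```

```text
(no output)
```

View pics/tm_o.png

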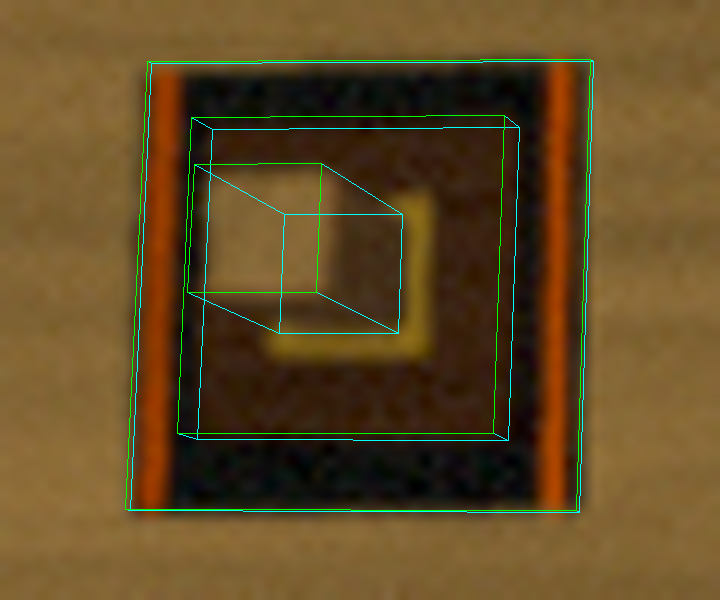

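```bash
python3 -c "
from cell import env
print(env.sign_off())"
```

```text
the job is handed in; nothing more can be done
None
```

The job is done and handed in at about 55 s on the robot's clock, well inside the 210 s limit. I did it in this order:

- **Sprung floor:** I pressed it down centrally with the tamper until it stopped moving and held it there for about 1 s at 20–30 N. Its back edge looked level in the side view.
- **Wedge:** I drove it home with the tamper. It stopped moving while the force rose to 28 N, and the pictures show it standing only slightly out of the housing.
- **Tamper:** I stood it back upright on its mat before laying the bricks. It is within about 3–4 mm of the middle.
- **Bricks:** All four brown bricks were there. They now lie flat in the bin in one layer, two by two.

**Last checks:** In the final pictures the cream brick, bowl, jar, tin, scoop, carton and label roll look to be where they started. The gripper was open and touching nothing.

**What disagreed or changed:**
- **First contact:** The floor and wedge were each first met a few millimetres lower than a fully raised start would suggest.
- **Camera mismatch:** The two cameras disagreed by up to about 7 mm in y for the ring on the floor (more for the wedge top), so I lined things up by relative views.
- **Shifted brick:** The first brick I laid later shifted about 15 mm toward the bin's near wall while the arm was elsewhere. It was still flat with a clear gap to its neighbours, so I left it there.

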